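Hang the parts bins on the rail and book them in with the scanner

TASK

Put the parts bins in order on the bench rack: every bin hooked over the rail, level and centred on its own white mark, from the largest on the leftmost mark (as the robot sees it) to the smallest on the rightmost (motors, servos, wheels, spacers) - one already hangs on the rail and only has to be slid along, the others stand on the bench, and the mark of a missing bin stays empty. When they all hang on their marks, take the barcode scanner from its holder and book the bins in from left to right: aim it squarely at the middle of each barcode label from about 8 cm away without touching the bin, and hold it still there for two seconds. Then stand the scanner back in its holder and let go, with all bins still on their marks and the other things on the bench left alone.

Things in the scene. Friction and masses are not known exactly. Their poses are not given: they have to be found in the camera images.
- rack: Fixed rack: plywood foot 110 x 540 x 10 mm, two 25 mm posts 510 apart and a level flat steel rail on edge between them (friction 0.2), 6 mm thick, 45 tall, top edge 180 above the table (posts 175). Round the rail four white bands (marks) at y = +187.5, +62.5, -62.5, -187.5 mm. Origin: underside centre, under the rail; x square to the rail, away from the robot, y along it to the left, z up.
- bin_motors: The largest grey hook-on bin, holding yellow gear motors (may be absent), about 280 g: open tub 138 mm long (x), 65 wide (y), 92 tall; flat upright sides to grip across (full height over the rear 105 mm, then 46). Origin: underside centre, z up; x to its back, with the hook; the front (-x) slopes back 30 degrees and bears the label. Starts upright on the table, back about away from the robot.
- bin_motors_hook (a point): Inside the hook of the largest bin: middle of the 12 mm gap between back wall and lip, under the web that rests on the rail; 75 mm behind and 88 mm above the bin's origin, axes as the bin. Lip and flared foot reach 31 mm below this point and out to 16 mm behind it. When hung, this point lies on the rail's top edge and the bin's front sags about 0.14 rad.
- bin_motors_label (a point): Centre of the white barcode label (30 mm wide, 24 tall) on the sloping front of the largest bin. x: square out of the label (bin level: towards bin -x and 30 degrees up); y: as the bin's y; z: down along the label.
- bin_servos: The second largest grey hook-on bin, holding blue servos, about 220 g: open tub 114 mm long (x), 56 wide (y), 78 tall; flat upright sides to grip across (full height over the rear 84 mm, then 42). Origin: underside centre, z up; x to its back, with the hook; the front (-x) slopes back 30 degrees and bears the label. Starts hung on the rail, off its mark.
- bin_servos_hook (a point): Inside the hook of the second largest bin: middle of the 12 mm gap between back wall and lip, under the web that rests on the rail; 63 mm behind and 74 mm above the bin's origin, axes as the bin. Lip and flared foot reach 31 mm below this point and out to 16 mm behind it. When hung, this point lies on the rail's top edge and the bin's front sags about 0.14 rad.
- bin_servos_label (a point): Centre of the white barcode label (30 mm wide, 24 tall) on the sloping front of the second largest bin. x: square out of the label (bin level: towards bin -x and 30 degrees up); y: as the bin's y; z: down along the label.
- bin_wheels: The third largest grey hook-on bin, holding small black wheels (may be absent), about 160 g: open tub 90 mm long (x), 48 wide (y), 64 tall; flat upright sides to grip across (full height over the rear 62 mm, then 38). Origin: underside centre, z up; x to its back, with the hook; the front (-x) slopes back 30 degrees and bears the label. Starts upright on the table, back about away from the robot.
- bin_wheels_hook (a point): Inside the hook of the third largest bin: middle of the 12 mm gap between back wall and lip, under the web that rests on the rail; 51 mm behind and 60 mm above the bin's origin, axes as the bin. Lip and flared foot reach 31 mm below this point and out to 16 mm behind it. When hung, this point lies on the rail's top edge and the bin's front sags about 0.14 rad.
- bin_wheels_label (a point): Centre of the white barcode label (30 mm wide, 24 tall) on the sloping front of the third largest bin. x: square out of the label (bin level: towards bin -x and 30 degrees up); y: as the bin's y; z: down along the label.
- bin_spacers: The smallest grey hook-on bin, holding brass spacers (may be absent), about 110 g: open tub 68 mm long (x), 40 wide (y), 50 tall; flat upright sides to grip across (full height over the rear 44 mm, then 32). Origin: underside centre, z up; x to its back, with the hook; the front (-x) slopes back 30 degrees and bears the label. Starts upright on the table, back about away from the robot.
- bin_spacers_hook (a point): Inside the hook of the smallest bin: middle of the 12 mm gap between back wall and lip, under the web that rests on the rail; 40 mm behind and 46 mm above the bin's origin, axes as the bin. Lip and flared foot reach 31 mm below this point and out to 16 mm behind it. When hung, this point lies on the rail's top edge and the bin's front sags about 0.14 rad.
- bin_spacers_label (a point): Centre of the white barcode label (30 mm wide, 24 tall) on the sloping front of the smallest bin. x: square out of the label (bin level: towards bin -x and 30 degrees up); y: as the bin's y; z: down along the label.
- scanner: Cordless barcode scanner, about 240 g, 160 mm tall: black handle 36 (x) x 30 (y) mm, 100 long, and a grey head 95 mm long, 48 wide (y, flat upright sides, grip from above across them), 42 tall, tipped nose-down 25 degrees. Origin: centre of the handle's foot; z up along the handle; x to where the nose points. Starts in its holder, nose roughly away from the robot.
- scanner_head (a point): Centre of the scanner's head, a good place to grip: 12 mm ahead of (x) and 118 mm above (z) the scanner's origin; axes as the scanner.
- scanner_window (a point): Middle of the red window at the nose: 57 mm ahead of and 97 mm above the scanner's origin. x: the reading direction (beam), 25 degrees below the scanner's own x; y: as the scanner's y; z: square to both, upward. It reads from 40 to 130 mm.
- holder: Black charging holder fixed to the table: foot plate 100 x 85 mm, open-topped box 58 (x) x 52 (y) mm outside, 46 x 40 inside, rim 55 mm and inner floor 6 mm above the table. Origin: underside centre. The scanner's handle stands in it, 5 mm clear all round, its x along the holder's x (or a half turn from it).
- tape: Bystander: brown roll of tape lying flat, 94 mm across, 24 mm tall. Origin: its underside. Leave it where it is.
- pliers: Bystander: pliers with blue handles lying flat, 155 mm long, 11 mm tall. Origin: its underside. Leave it where it is.
- wheel: Bystander: black rubber robot wheel lying flat, 64 mm across, 26 mm tall. Origin: its underside. Leave it where it is.
- driver: Bystander: screwdriver with green handle lying flat, about 200 mm long. Origin: its underside. Leave it where it is.
- carton: Bystander: small cardboard carton, 65 x 50 x 40 mm. Origin: its underside. Leave it where it is.
- pencup: Bystander: white cup with pens, 72 mm across, 90 mm tall, pens to about 140 mm. Origin: its underside. Leave it where it is.
There are look-alikes about, which are no part of the job. Leave any brown or green look-alike of the bin_motors alone.

How it is judged:
On the way, in this order (a step that is already met when the one before it is completed fails the run):
1. every bin present hangs on the rail on its own mark, let go (y of bin_motors_hook in the frame of rack between 0.1755 and 0.1995 m and x of bin_motors_hook in the frame of rack between -0.01 and 0.01 m and z of bin_motors_hook in the frame of rack between 0.17 and 0.186 m and angle between each of bin_motors, bin_servos, bin_wheels, bin_spacers's own z axis and vertical below 0.25 rad and angle between the x axis of each of bin_motors, bin_servos, bin_wheels, bin_spacers and the x axis of rack, either way round below 0.25 rad and linear speed of each of bin_motors, bin_servos, bin_wheels, bin_spacers below 0.02 m/s and contact force between each of bin_motors, bin_servos, bin_wheels, bin_spacers and the fingers below 0.2 N and y of bin_servos_hook in the frame of rack between 0.0505 and 0.0745 m and x of bin_servos_hook in the frame of rack between -0.01 and 0.01 m and z of bin_servos_hook in the frame of rack between 0.17 and 0.186 m and y of bin_wheels_hook in the frame of rack between -0.0745 and -0.0505 m and x of bin_wheels_hook in the frame of rack between -0.01 and 0.01 m and z of bin_wheels_hook in the frame of rack between 0.17 and 0.186 m and y of bin_spacers_hook in the frame of rack between -0.1995 and -0.1755 m and x of bin_spacers_hook in the frame of rack between -0.01 and 0.01 m and z of bin_spacers_hook in the frame of rack between 0.17 and 0.186 m), for 0.3 s.
2. the held scanner is aimed at the label of the largest bin and held still (x of bin_motors_label in the frame of scanner_window between 0.04 and 0.13 m and y of bin_motors_label in the frame of scanner_window between -0.011 and 0.011 m and z of bin_motors_label in the frame of scanner_window between -0.011 and 0.011 m and x of scanner_window in the frame of bin_motors_label above 0.03 m and angle between the x axis of scanner_window and the x axis of bin_motors_label, either way round below 0.5 rad and contact force between bin_motors and scanner below 0.2 N), for 1.5 s.
3. the held scanner is aimed at the label of the second largest bin and held still (x of bin_servos_label in the frame of scanner_window between 0.04 and 0.13 m and y of bin_servos_label in the frame of scanner_window between -0.011 and 0.011 m and z of bin_servos_label in the frame of scanner_window between -0.011 and 0.011 m and x of scanner_window in the frame of bin_servos_label above 0.03 m and angle between the x axis of scanner_window and the x axis of bin_servos_label, either way round below 0.5 rad and contact force between bin_servos and scanner below 0.2 N), for 1.5 s.
4. the held scanner is aimed at the label of the third largest bin and held still (x of bin_wheels_label in the frame of scanner_window between 0.04 and 0.13 m and y of bin_wheels_label in the frame of scanner_window between -0.011 and 0.011 m and z of bin_wheels_label in the frame of scanner_window between -0.011 and 0.011 m and x of scanner_window in the frame of bin_wheels_label above 0.03 m and angle between the x axis of scanner_window and the x axis of bin_wheels_label, either way round below 0.5 rad and contact force between bin_wheels and scanner below 0.2 N), for 1.5 s.
5. the held scanner is aimed at the label of the smallest bin and held still (x of bin_spacers_label in the frame of scanner_window between 0.04 and 0.13 m and y of bin_spacers_label in the frame of scanner_window between -0.011 and 0.011 m and z of bin_spacers_label in the frame of scanner_window between -0.011 and 0.011 m and x of scanner_window in the frame of bin_spacers_label above 0.03 m and angle between the x axis of scanner_window and the x axis of bin_spacers_label, either way round below 0.5 rad and contact force between bin_spacers and scanner below 0.2 N), for 1.5 s.
At the end, for the whole second after the job is handed in: Each bin present hangs at rest on the rail, hook within 12 mm of its mark along it, seated to 6 mm, within 0.25 rad of level and square; each was scanned left to right for 1.5 s (40-130 mm, centre within 11 mm, within 0.5 rad of square); scanner released in its holder (12 mm, 0.2 rad) (all of step 1 and horizontal distance between scanner and holder below 0.012 m and height (world z) of scanner below 0.016 m and angle between scanner's own z axis and vertical below 0.2 rad and linear speed of scanner below 0.02 m/s and contact force between scanner and the fingers below 0.2 N); the robot touches nothing.
It fails at once if another thing on the bench is pushed more than 50 mm (distance of any of tape, pliers, wheel, driver, carton, pencup from where it was at the start of the episode above 0.05 m).
It fails at once if the scanner is knocked against a bin (contact force between scanner and bin_motors above 3 N or contact force between scanner and bin_servos above 3 N or contact force between scanner and bin_wheels above 3 N or contact force between scanner and bin_spacers above 3 N).
Of bin_motors, bin_wheels, bin_spacers only 2 to 3 are there at a start; the rules pass over those that are not, and their reading is None.
At some moment in a run one of bin_motors, bin_servos, bin_wheels, bin_spacers may be knocked a few centimetres aside while the robot is not near it.
It also fails if it takes over 210 s, if anything falls off the work surface, if the arm or the gripper's body presses on something with over 40 N, if the wrist force passes 120 N, or if a joint passes its speed limit or range.

ROBOT

A 6-joint arm with a two-finger parallel gripper is mounted at the origin on the work surface. World frame = base frame: x ahead of the robot, y to its left, z up, the work surface at z = 0. Lengths are in m, angles in rad, forces in N, time in s.
With the tool pointing down it reaches from about 0.425 to 0.95 m from the base axis. Payload 3.5 kg.
Tool frame: the origin (TCP) lies on the centre line of the jaws, within the pads' length; the fingertips stand 19 mm ahead of it and the grasp point (between the pads) is the TCP; z points along the fingers, y is the line along which they close (so a half turn about z gives the same grasp; the last joint's range is limited). The gripper opens to 85 mm and grips with 20 to 120 N. Pads are 22 mm wide; open, the fingers measure 114 mm over their backs; the gripper's body (76 mm by 85 mm) begins 54 mm behind the grasp point. The pads swing forward as they close: fully open they stand 13 mm farther back than shut.
Start: joints at [-1.425, 0.286, 1.577, -0, 1.279, -0.15], TCP at [0.197, -0.646, 0.25] pointing down, gripper open.
Joint ranges: [-2.77, 2.77], [-0.9, 2.22], [0.21, 2.48], [-1.53, 4.67], [0.24, 2.81], [-2.84, 2.84]. Speed limits (rad/s): [2.79, 2.79, 3.14, 3.14, 3.14, 3.14].

INTERFACE

Orientations are given as a unit quaternion [x, y, z, w].
In Python, from plant import ctrl, imaging gives the robot as it stands. The module is installed in compiled form; this text tells all that it offers.
- The arm moves only by the shell command python3 -m handwheel 'ROWS' [OPENING] [FORCE]. ROWS is JSON, one flat list of numbers, 6 for each row, row after row: the shift along the world's x, y, z in units of 150 mm (1.0 is 150 mm), then the turn, a rotation vector about the world's x, y, z in units of 90 degrees (1.0 is 90 degrees). In form: [tx, ty, tz, rx, ry, rz, tx, ty, tz, rx, ry, rz, ...]. A call has 1 to 5 rows; each row shifts and turns the commanded pose from where the row before left it; what a row does not reach is not made up. A row lasts 1/12 s, in which the tool goes at most 41.7 mm and 7.16 degrees, less where a joint would pass 70% of its speed; a pose out of reach is approached as far as the arm can. A call with a number of a shift or a turn outside -1 to 1 is refused whole. A call with a gripper value outside its range is refused whole. OPENING is the opening, from 0 (shut) to 1 (fully open), set as the call begins (- or left out, the last holds). The fingers move at their own pace and stop on an object; FORCE is the grip in N (left out, the last holds). Time passes only in rows, so rows that do not move let the fingers close. It gives the time, the measured TCP pose, the force, the opening and the grip force at its end, in the units of the state.
- ctrl.get_state(): the state, without advancing time (a new reading comes with each control period).
- imaging.read_camera(name): name is "scene" or "side" or "wrist"; returns (picture, depth): 400x640x3 uint8, blue, green, red; 400x640 float32, m along the optical axis (not along the pixel's ray), 0 where there is no reading.
- imaging.get_calibration(name): a dict with "fovy" (degrees; the focal length in pixels is half the picture's height over the tangent of half this angle, whatever the lens; pixels are square), "cx", "cy" (the principal point, pixels), "R" (3x3) and "t" (3): a world point X has camera coordinates R X + t. Camera axes: x right, y down, z forward; pixel columns grow to the right and rows downward; lengths in m; the calibration is good to about 2 mm. A picture is of the moment at which its call begins: read the wrist's pose just before it. get_calibration takes no time and is no camera call; for the wrist camera it gives the pose at the moment of the call.
- ctrl.sign_off(): hands the job in; it is judged then, once.
The state is a dict: "time": time; "qpos": joint angles; "dq": joint speeds; "joint_efforts": joint torques, N m; "eef_pos": TCP position; "tcp_rot": TCP orientation; "contact_force": force on the tool from outside, world axes, zero at the start; "wrist_torque": the same for the moment, N m; "opening": opening from 0.0 (shut) to 1.0 (fully open); "finger_force": force on a finger pad.
Only numpy, scipy, OpenCV 4.12 (cv2) and the standard library are available. Lean on these libraries where they do the work, as an engineer would, in place of code of your own. Each camera call takes 0.05 s, during which the arm holds its last target. There are 200 camera calls.

## Working session

There is one attempt and no reset: what is moved stays moved. The work goes in short steps, Python scripts to look and compute and a shell command to move; the robot and the scene stay as the last step left them, time stands still between calls to the robot, and variables do not carry over. Pictures are saved under pics/ and viewed, at most 14 in all, crops included, and the job is handed in when it is done.

```bash
mkdir -p pics; ls; cat > h.py <<'E'
import numpy as np, cv2
from plant import ctrl, imaging
def cal(n):
    c=imaging.get_calibration(n); f=200/np.tan(np.radians(c['fovy'])/2)
    return f,c['cx'],c['cy'],np.array(c['R']),np.array(c['t'])
def shot(n,fn=None):
    c=cal(n); im,d=imaging.read_camera(n)
    if fn: cv2.imwrite('pics/'+fn,im); np.savez('pics/'+fn+'.npz',im=im,d=d,f=c[0],cx=c[1],cy=c[2],R=c[3],t=c[4])
    return im,d,c
def cloud(d,c):
    f,cx,cy,R,t=c; v,u=np.mgrid[:400,:640]
    P=np.stack([(u-cx)/f*d,(v-cy)/f*d,d],-1)
    W=(P-t)@R; W[d<=0]=np.nan
    return W
def load(fn):
    z=np.load('pics/'+fn+'.npz'); c=(float(z['f']),float(z['cx']),float(z['cy']),z['R'],z['t'])
    return z['im'],z['d'],c
E
python3 - <<'E'
from h import *
print(ctrl.get_state())
for n in('scene','side','wrist'):
    im,d,c=shot(n,n+'0.png'); print(n,c,d.min(),d.max(), -c[3].T@c[4])
E
```

```text
pics
{'time': 0.0, 'qpos': array([-1.42498150e+00,  2.87179777e-01,  1.57820342e+00,  9.53468679e-06,
        1.27858542e+00, -1.50004079e-01]), 'dq': array([ 0.00076647, -0.0001875 , -0.00053441, -0.00232216, -0.0002718 ,
        0.00158707]), 'joint_efforts': array([-7.59283594e-04, -4.05980372e+01, -2.92626268e+01, -1.64332341e-04,
        5.87509901e-03,  4.19877551e-06]), 'eef_pos': array([ 0.19671483, -0.6450518 ,  0.24892341]), 'tcp_rot': array([ 9.89080830e-01,  1.47369266e-01,  7.05198399e-06, -1.18796902e-03]), 'contact_force': array([0.39436634, 0.61070622, 0.13803901]), 'wrist_torque': array([0.01463138, 0.02848939, 0.03606465]), 'finger_force': 0.0, 'opening': 1.0006028229723056}
scene (np.float64(430.7238405775256), 322.35749998312775, 192.90932010732334, array([[ 0.71708972,  0.69682048, -0.01495137],
       [ 0.53490583, -0.5639645 , -0.62914211],
       [-0.44683115,  0.44315377, -0.77714649]]), array([-0.39407667, -0.14311511,  1.49702906])) 0.0 3.69643 [ 1.02806065 -0.46952521  1.06747914]
side (np.float64(375.7786167420271), 316.640714060122, 202.07203118667044, array([[-0.80998043, -0.58632867,  0.01226352],
       [-0.44361582,  0.59888519, -0.66673948],
       [ 0.38358403, -0.54548623, -0.74518996]]), array([0.42081852, 0.26698446, 0.95411426])) 0.0 3.3187704 [0.09331031 0.60730111 0.88384472]
wrist (np.float64(354.10213965175626), 319.58468437969054, 198.2276824540731, array([[ 0.29212083, -0.95638063, -0.00122875],
       [-0.91723415, -0.28052713,  0.28281803],
       [-0.27082639, -0.08148999, -0.95917279]]), array([-0.67382395, -0.03713761,  0.37775537])) 0.0 1.3927294 [ 0.26508025 -0.624067    0.3720079 ]
```

View pics/scene0.png

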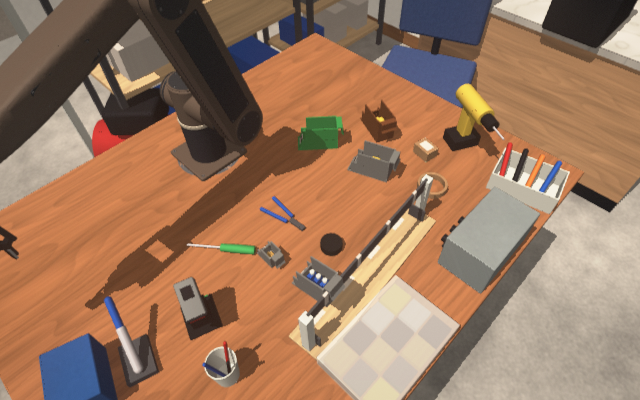

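View pics/side0.png

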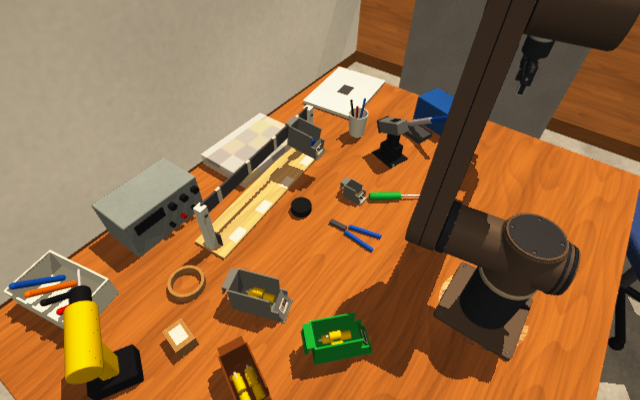

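```bash
cat >> h.py <<'E'
def ortho(clouds,x0,x1,y0,y1,s,zr=(-.02,.35)):
    H=int((x1-x0)/s);Wd=int((y1-y0)/s); img=np.zeros((H,Wd,3),np.uint8); zz=np.full((H,Wd),-1.)
    for im,W in clouds:
        P=W.reshape(-1,3);C=im.reshape(-1,3)
        m=np.isfinite(P[:,0]); P,C=P[m],C[m]
        m=(P[:,0]>x0)&(P[:,0]<x1)&(P[:,1]>y0)&(P[:,1]<y1)&(P[:,2]>zr[0])&(P[:,2]<zr[1]); P,C=P[m],C[m]
        o=np.argsort(P[:,2]);P,C=P[o],C[o]
        r=((x1-P[:,0])/s).astype(int).clip(0,H-1);c=((y1-P[:,1])/s).astype(int).clip(0,Wd-1)
        k=P[:,2]>=zz[r,c]; img[r[k],c[k]]=C[k]; zz[r[k],c[k]]=P[k,2]
    return img,zz
E
python3 - <<'E'
from h import *
cl=[]
for n in('scene0.png','side0.png'):
    im,d,c=load(n); W=cloud(d,c); cl.append((im,W)); print(n,np.mean(d>0), np.nanmedian(W[(np.abs(W[...,2])<.03),2]))
img,zz=ortho(cl,0.2,1.0,-.6,.6,.002)
img=cv2.dilate(img,np.ones((2,2)))
for i,x in enumerate(np.arange(.3,1,.1)): cv2.line(img,(0,int((1-x)/.002)),(8,int((1-x)/.002)),(0,255,255),1)
for y in np.arange(-.5,.6,.1): c=int((.6-y)/.002);cv2.line(img,(c,0),(c,8),(0,255,255),1)
# right: height colormap? save only color
cv2.imwrite('pics/ortho0.png',img)
E
```

```text
scene0.png 0.996 0.0004006002929888415
side0.png 0.99601953125 -0.000677383983046577
```

View pics/ortho0.png

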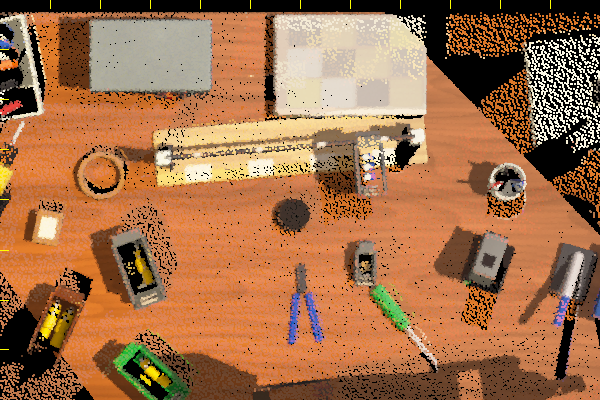

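```bash
cat > m.py <<'E'
from h import *
def pts(names,box,zr):
    o=[]
    for n in names:
        im,d,c=load(n) if isinstance(n,str) else n; W=cloud(d,c)
        m=(W[...,0]>box[0])&(W[...,0]<box[1])&(W[...,1]>box[2])&(W[...,1]<box[3])&(W[...,2]>zr[0])&(W[...,2]<zr[1])
        o.append((W[m],im[m].astype(int)))
    return np.concatenate([a for a,_ in o]),np.concatenate([b for _,b in o])
def rect(P):
    r=cv2.minAreaRect((P[:,:2]*1000).astype(np.float32)); return np.round(r[0],1),np.round(r[1],1),round(r[2],2)
E
python3 - <<'E'
from m import *
B={'motors':((.37,.57,.26,.40),.092),'spacers':((.42,.54,-.17,-.1),.05),'scanner':((.40,.56,-.43,-.32),.16),'servos':((.58,.69,-.2,-.09),.184)}
for b,(box,h) in B.items():
  for ns in (['scene0.png'],['side0.png'],['scene0.png','side0.png']):
    P,C=pts(ns,box,(.02,.25))
    zt=np.percentile(P[:,2],99.5) if len(P) else 0
    for lo in (h-.012,.02):
        Q=P[P[:,2]>lo]
        print(b,ns[0][:5],len(ns),'zt',zt.round(4),lo,len(Q),rect(Q) if len(Q)>9 else '')
P0=np.array([.708,.022])
for ns in (['scene0.png'],['side0.png']):
    P,C=pts(ns,(.66,.76,-.25,.30),(.165,.19))
    u=np.array([-.071,.9975]); n=np.array([.9975,.071])
    s=(P[:,:2]-P0)@u; e=(P[:,:2]-P0)@n
    m=(np.abs(e)<.02)&(np.abs(s)<.235)&((s<-.19-.0)|(s>-.09)); 
    k=np.polyfit(s[m],e[m],1); r=e[m]-np.polyval(k,s[m]); print(ns,'rail',k,r.std(),np.percentile(P[m][:,2],[50,99]))
    P,C=pts(ns,(.64,.78,-.27,.33),(.13,.19)); s=(P[:,:2]-P0)@u; e=(P[:,:2]-P0)@n
    w=(C.min(1)>150)&(np.abs(e)<.014)
    hst,ed=np.histogram(s[w],np.arange(-.28,.29,.005)); print([(round(ed[i]*1000),int(hst[i])) for i in range(len(hst)) if hst[i]>2])
E
```

```text
motors scene 1 zt 0.0948 0.08 319 (array([479.2, 329.2]), array([122.3,  73.2]), 19.74)
motors scene 1 zt 0.0948 0.02 1188 (array([471.7, 326.6]), array([147.1,  73.6]), 20.28)
motors side0 1 zt 0.094 0.08 521 (array([477.2, 332.2]), array([122.2,  67.5]), 20.2)
motors side0 1 zt 0.094 0.02 2000 (array([468.7, 328.9]), array([148.5,  67.6]), 19.7)
motors scene 2 zt 0.0945 0.08 840 (array([478.6, 329.2]), array([123.4,  73.6]), 19.7)
motors scene 2 zt 0.0945 0.02 3188 (array([470.3, 326.3]), array([150.,  74.]), 20.28)
spacers scene 1 zt 0.0557 0.038000000000000006 168 (array([ 485.9, -131.2]), array([41.9, 61.6]), 87.52)
spacers scene 1 zt 0.0557 0.02 326 (array([ 469. , -131.7]), array([106.6,  50.5]), 9.2)
spacers side0 1 zt 0.0523 0.038000000000000006 140 (array([ 482.8, -128.4]), array([41.7, 61.2]), 84.39)
spacers side0 1 zt 0.0523 0.02 318 (array([ 467.3, -128.1]), array([95.6, 48.2]), 3.18)
spacers scene 2 zt 0.0545 0.038000000000000006 308 (array([ 484.6, -129.8]), array([44.6, 64.4]), 87.52)
spacers scene 2 zt 0.0545 0.02 644 (array([ 468.6, -129.1]), array([106.6,  55.8]), 
[... 919 characters left out ...]
.172 146 (array([ 661.6, -138.4]), array([60.2, 60.9]), 5.65)
servos scene 2 zt 0.1797 0.02 1689 (array([ 648.9, -139.6]), array([86.2, 62.8]), 4.0)
['scene0.png'] rail [-0.0144563   0.00027903] 0.002123223359254903 [0.17852403 0.18335832]
[(-270, 72), (-265, 20), (-260, 27), (-255, 21), (-250, 15), (-195, 8), (-190, 6), (-185, 4), (-70, 7), (-65, 8), (55, 7), (60, 3), (65, 3), (180, 5), (185, 3), (240, 26), (245, 13), (250, 9), (255, 7), (260, 6)]
['side0.png'] rail [-0.01292662 -0.00429859] 0.0022599513316302468 [0.17637725 0.18148636]
[(-265, 6), (-260, 5), (-255, 4), (-250, 5), (-70, 3), (60, 4), (180, 4), (185, 3), (190, 3), (240, 3), (245, 7), (250, 13), (255, 13), (260, 12), (265, 3)]
```

```bash
W="python3 -m handwheel"
$W '[0.166,0.206,0.06,0,0,-0.008,0.166,0.206,0.06,0,0,-0.008,0.166,0.206,0.06,0,0,-0.008,0.166,0.206,0.06,0,0,-0.008,0.166,0.206,0.06,0,0,-0.008]' >/dev/null
$W '[0.166,0.206,0.02,0,0,-0.008,0.166,0.206,0.02,0,0,-0.008,0.166,0.206,0.02,0,0,-0.008,0.166,0.206,0.02,0,0,-0.008,0.166,0.206,0.02,0,0,-0.008]' >/dev/null
$W '[0.166,0.206,0,0,0,-0.008,0.166,0.206,0,0,0,-0.008,0.166,0.206,0,0,0,-0.008,0.166,0.206,0,0,0,-0.008,0.166,0.206,0,0,0,-0.008]' >/dev/null
$W '[0.166,0.206,0,0,0,-0.008,0.166,0.206,0,0,0,-0.008,0,0,0,0,0,0,0,0,0,0,0,0]'
python3 - <<'E'
from h import *
im,d,c=shot('wrist','w1.png'); print(-c[3].T@c[4], c[3][2])
E
```

```text
time: 1.73
eef_pos: [0.6207, -0.1183, 0.3095]
tcp_rot: [0.999, 0.043, -0.001, -0.0]
contact_force: [-0.3, -0.5, -0.6]
opening: 1.003
finger_force: 0.0
[ 0.69209247 -0.11183488  0.43230698] [-0.28312874 -0.02511379 -0.95875305]
```

View pics/w1.png

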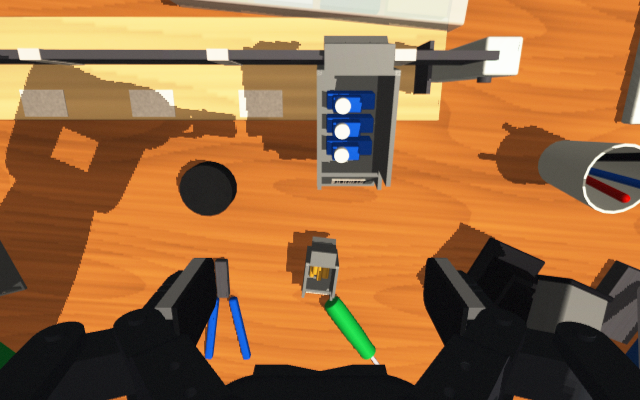

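```bash
cat >> m.py <<'E'
def rack(n,psi=0.085,P0=(.706,.022),gap=None,slim=(-.235,.235)):
    P0=np.array(P0)
    u=np.array([-np.sin(psi),np.cos(psi)]);nn=np.array([np.cos(psi),np.sin(psi)])
    P,C=pts([n],(.6,.8,-.35,.4),(.172,.19)); s=(P[:,:2]-P0)@u;e=(P[:,:2]-P0)@nn
    m=(np.abs(e)<.012)&(s>slim[0])&(s<slim[1])
    if gap: m&=~((s>gap[0])&(s<gap[1]))
    k=np.polyfit(s[m],e[m],1)
    for _ in range(3):
        r=e-np.polyval(k,s); mm=m&(np.abs(r)<.006); k=np.polyfit(s[mm],e[mm],1)
    print('rail e=%.4f s + %.4f'%tuple(k),'n',mm.sum(),'sd',r[mm].std().round(4),'psi',round(psi-k[0],4),'z',np.percentile(P[mm][:,2],[50,95]).round(4))
    w=mm&(C.min(1)>140)
    for q in (.1875,.0625,-.0625,-.1875):
        v=s[w&(np.abs(s-q)<.03)]
        if len(v)>5: print('mark',q,len(v),'mid',((v.min()+v.max())/2).round(4),'mean',v.mean().round(4),'wd',np.ptp(v).round(4))
E
python3 - <<'E'
from m import *
rack('w1.png',gap=(-.2,-.1))
P,C=pts(['w1.png'],(.56,.73,-.22,-.07),(.1,.25)); print('servos top',np.percentile(P[:,2],[50,90,99]))
psi=.085;P0=np.array([.706,.022]);u=np.array([-np.sin(psi),np.cos(psi)]);nn=np.array([np.cos(psi),np.sin(psi)])
s=(P[:,:2]-P0)@u;e=(P[:,:2]-P0)@nn
for lo in np.arange(-.13,.03,.01):
    m=(e>lo)&(e<lo+.01)&(s>-.19)&(s<-.09)
    if m.sum()>5: print(lo.round(3),m.sum(),np.percentile(s[m],[1,99]).round(4),'zmax',P[m][:,2].max().round(4))
P,C=pts(['w1.png'],(.42,.56,-.17,-.1),(.03,.08)); print('sp',len(P),np.percentile(P[:,2],99),rect(P))
P,C=pts(['w1.png'],(.40,.56,-.45,-.32),(.06,.2)); print('sc',len(P),rect(P) if len(P) else '')
E
```

```text
rail e=0.0001 s + -0.0007 n 3457 sd 0.0019 psi 0.0849 z [0.1793 0.1806]
mark 0.0625 260 mid 0.0604 mean 0.0608 wd 0.0155
mark -0.0625 260 mid -0.0639 mean -0.0641 wd 0.0147
servos top [0.15461615 0.18318373 0.18506386]
-0.11 226 [-0.1852 -0.1302] zmax 0.135
-0.1 520 [-0.1853 -0.1312] zmax 0.1726
-0.09 276 [-0.1857 -0.1305] zmax 0.1737
-0.08 723 [-0.1854 -0.1305] zmax 0.1751
-0.07 935 [-0.1854 -0.1298] zmax 0.1766
-0.06 889 [-0.1854 -0.1298] zmax 0.1779
-0.05 1029 [-0.1852 -0.1298] zmax 0.1794
-0.04 1034 [-0.1852 -0.1298] zmax 0.1809
-0.03 1034 [-0.1854 -0.1299] zmax 0.1826
-0.02 1454 [-0.1851 -0.1299] zmax 0.1842
-0.01 1995 [-0.1889 -0.0933] zmax 0.1856
-0.0 1089 [-0.1885 -0.0941] zmax 0.1863
0.01 64 [-0.1579 -0.1354] zmax 0.1587
sp 911 0.05096338452498327 (array([ 476.3, -131. ]), array([40.1, 76. ]), 87.97)
sc 3958 (array([ 495.9, -381.1]), array([52. , 78.6]), 70.91)
```

```bash
W="python3 -m handwheel"
$W '[0.146,-0.071,0,0,0,0,0.147,-0.072,0,0,0,0,0,0,-0.25,0,0,0,0,0,-0.25,0,0,0,0,0,-0.25,0,0,0]' >/dev/null
$W '[0,0,-0.15,0,0,0,0,0,-0.097,0,0,0,0,0,0,0,0,0]'
$W '[0,0,0,0,0,0,0,0,0,0,0,0,0,0,0,0,0,0,0,0,0,0,0,0,0,0,0,0,0,0]' 0 20 >/dev/null
$W '[0,0,0,0,0,0,0,0,0,0,0,0,0,0,0,0,0,0]'
$W '[-0.005,0.06,0,0,0,0,-0.0103,0.121,0,0,0,0,-0.0103,0.121,0,0,0,0,-0.0103,0.121,0,0,0,0,-0.0103,0.121,0,0,0,0]'
$W '[-0.0103,0.121,0,0,0,0,-0.0103,0.121,0,0,0,0,-0.0103,0.121,0,0,0,0,-0.0103,0.121,0,0,0,0,-0.0103,0.121,0,0,0,0]'
$W '[-0.0103,0.121,0,0,0,0,-0.0103,0.121,0,0,0,0,-0.005,0.06,0,0,0,0,0,0,0,0,0,0,0,0,0,0,0,0]'
```

```text
time: 2.45
eef_pos: [0.6611, -0.1424, 0.156]
tcp_rot: [0.999, 0.04, -0.004, -0.001]
contact_force: [0.1, 0.2, -0.6]
opening: 0.996
finger_force: 0.0
time: 3.12
eef_pos: [0.6652, -0.1417, 0.1643]
tcp_rot: [0.999, 0.041, 0.002, 0.0]
contact_force: [-3.1, 1.3, 5.6]
opening: 0.652
finger_force: 27.2
time: 3.53
eef_pos: [0.6585, -0.0632, 0.1642]
tcp_rot: [0.999, 0.04, 0.003, 0.004]
contact_force: [-1.6, -7.5, 4.6]
opening: 0.65
finger_force: 25.8
time: 3.95
eef_pos: [0.6507, 0.0281, 0.1641]
tcp_rot: [0.999, 0.04, 0.002, 0.003]
contact_force: [-3.2, -7.9, 4.9]
opening: 0.656
finger_force: 24.2
time: 4.37
eef_pos: [0.6467, 0.0762, 0.164]
tcp_rot: [0.999, 0.041, 0.002, 0.0]
contact_force: [-3.0, 1.3, 6.1]
opening: 0.656
finger_force: 22.2
```

```bash
W="python3 -m handwheel"
$W '[0,0,0,0,0,0,0,0,0,0,0,0,0,0,0,0,0,0,0,0,0,0,0,0]' 1 20 >/dev/null
$W '[0,0,0.15,0,0,0,0,0,0.25,0,0,0,0,0,0.25,0,0,0,0,0,0.25,0,0,0,0,0,0.1,0,0,0]' >/dev/null
$W '[0,0,0,0,0,0,0,0,0,0,0,0,0,0,0,0,0,0]'
cat >> m.py <<'E'
R0=np.array([.706,.022])+0
PSI=.085;U=np.array([-np.sin(PSI),np.cos(PSI)]);N=np.array([np.cos(PSI),np.sin(PSI)])
R0=R0-.0007*N-.0017*U
def se(P): return (P[:,:2]-R0)@U,(P[:,:2]-R0)@N
def binslice(n,smid,L=.14):
    P,C=pts([n],(.5,.78,-.3,.35),(.1,.25)); s,e=se(P)
    for lo in np.arange(-L,.03,.02):
        m=(e>lo)&(e<lo+.02)&(np.abs(s-smid)<.05)
        if m.sum()>5:
            q=np.percentile(s[m],[1,99]); print(lo.round(3),m.sum(),q.round(4),'mid',q.mean().round(4),'zmax',P[m][:,2].max().round(4))
E
python3 - <<'E'
from m import *
print(R0)
shot('wrist','w2.png'); rack('w2.png',gap=(.02,.1)); binslice('w2.png',.0625)
E
```

```text
time: 5.37
eef_pos: [0.6448, 0.0758, 0.3084]
tcp_rot: [0.999, 0.041, -0.002, -0.0]
contact_force: [0.5, 0.4, -0.5]
opening: 0.999
finger_force: 0.0
[0.70544685 0.02024671]
rail e=0.0000 s + -0.0001 n 4417 sd 0.0019 psi 0.085 z [0.1794 0.1806]
mark -0.0625 224 mid -0.0637 mean -0.0636 wd 0.0144
-0.12 45 [0.0341 0.0884] mid 0.0612 zmax 0.1339
-0.1 647 [0.0336 0.0888] mid 0.0612 zmax 0.1738
-0.08 1483 [0.0338 0.0889] mid 0.0613 zmax 0.1764
-0.06 1692 [0.0339 0.0888] mid 0.0614 zmax 0.179
-0.04 1913 [0.0338 0.0888] mid 0.0613 zmax 0.1818
-0.02 1835 [0.0159 0.1089] mid 0.0624 zmax 0.1855
0.0 2198 [0.0145 0.1103] mid 0.0624 zmax 0.1867
```

```bash
W="python3 -m handwheel"
$W '[-0.18,0.196,0,0,0,0.0206,-0.18,0.196,0,0,0,0.0206,-0.18,0.196,0,0,0,0.0206,-0.18,0.196,0,0,0,0.0206,-0.18,0.196,0,0,0,0.0206]' >/dev/null
$W '[-0.18,0.196,0,0,0,0.0206,-0.18,0.196,0,0,0,0.0206,-0.18,0.196,0,0,0,0.0206,0,0,0,0,0,0,0,0,0,0,0,0]'
cat >> m.py <<'E'
def binfit(n,box,top,yaw,L):
    """slices along bin axis; returns edges"""
    P,C=pts([n],box,(top-.02,top+.01))
    c=P[:,:2].mean(0)
    for it in range(2):
        a=np.array([np.cos(yaw),np.sin(yaw)]);b=np.array([-a[1],a[0]])
        x=(P[:,:2]-c)@a;y=(P[:,:2]-c)@b; xs=[];mid=[]
        for lo in np.arange(x.min(),x.max(),.01):
            m=(x>=lo)&(x<lo+.01)
            if m.sum()>15: q=np.percentile(y[m],[1,99]); xs.append(lo+.005);mid.append([q.mean(),np.ptp(q)])
        mid=np.array(mid);xs=np.array(xs); w=np.median(mid[:,1]); k=np.abs(mid[:,1]-w)<.006
        f=np.polyfit(xs[k],mid[k,0],1); yaw0=yaw; yaw+=np.arctan(f[0])
    xr=np.percentile(x,[.3,99.7])
    print('yaw',round(yaw,4),'width',w.round(4),'n',len(P),'ztop',np.percentile(P[:,2],[90,99]).round(4))
    a=np.array([np.cos(yaw0),np.sin(yaw0)]);b=np.array([-a[1],a[0]])
    back=c+a*xr[1]+b*np.polyval(f,xr[1]); front=c+a*xr[0]+b*np.polyval(f,xr[0])
    print('back',back.round(4),'front',front.round(4),'len',(xr[1]-xr[0]).round(4))
    return yaw,back,front
E
python3 - <<'E'
from m import *
shot('wrist','w3.png'); 
y,b,f=binfit('w3.png',(.36,.58,.25,.42),.092,.34,.138)
a=np.array([np.cos(y),np.sin(y)]); print('hook',b-.016*a,'origin',b-.091*a)
E
```

```text
time: 6.25
eef_pos: [0.4275, 0.3121, 0.3086]
tcp_rot: [0.985, 0.172, -0.002, 0.001]
contact_force: [-0.4, 0.1, -0.2]
opening: 1.001
finger_force: 0.0
yaw 0.3532 width 0.0642 n 2769 ztop [0.0923 0.0931]
back [0.5344 0.3516] front [0.4213 0.3099] len 0.1206
hook [0.51943428 0.34611094] origin [0.44906362 0.32016929]
```

```bash
W="python3 -m handwheel"
$W '[0.217,0.079,0,0,0,0.0045,0,0,-0.26,0,0,0,0,0,-0.26,0,0,0,0,0,-0.26,0,0,0,0,0,-0.26,0,0,0]' >/dev/null
$W '[0,0,-0.26,0,0,0,0,0,-0.2,0,0,0,0,0,-0.09,0,0,0,0,0,0,0,0,0,0,0,0,0,0,0]'
$W '[0,0,0,0,0,0,0,0,0,0,0,0,0,0,0,0,0,0,0,0,0,0,0,0,0,0,0,0,0,0]' 0 40 >/dev/null
$W '[0,0,0,0,0,0,0,0,0,0,0,0]'
$W '[0,0,0.06,0,0,0,0,0,0.2,0,0,0,0,0,0.25,0,0,0,0,0,0.25,0,0,0,0,0,0.25,0,0,0]' >/dev/null
$W '[0,0,0.09,0,0,0,0,0,0,0,0,0,0,0,0,0,0,0]'
python3 - <<'E'
from m import *
im,d,c=shot('wrist','w4.png')
E
```

```text
time: 7.13
eef_pos: [0.4622, 0.3213, 0.0707]
tcp_rot: [0.985, 0.172, -0.002, 0.001]
contact_force: [0.3, -0.1, 1.1]
opening: 1.001
finger_force: 0.0
time: 7.72
eef_pos: [0.4638, 0.3235, 0.0745]
tcp_rot: [0.985, 0.173, 0.002, -0.0]
contact_force: [1.7, 0.0, 6.8]
opening: 0.761
finger_force: 45.8
time: 8.38
eef_pos: [0.4613, 0.3226, 0.2361]
tcp_rot: [0.985, 0.173, -0.001, 0.0]
contact_force: [0.3, 0.8, -3.2]
opening: 0.753
finger_force: 45.7
```

View pics/w4.png

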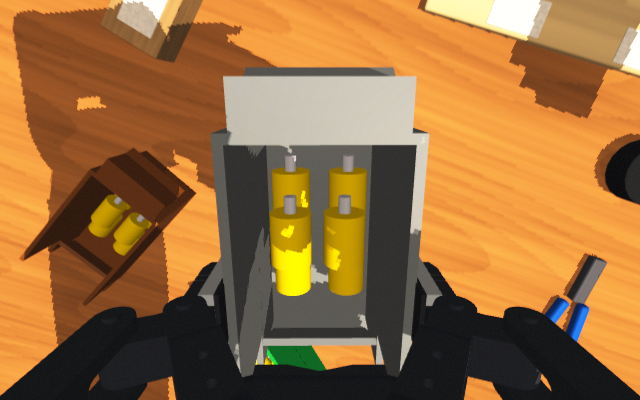

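```bash
cat > held.py <<'E'
from m import *
from scipy.spatial.transform import Rotation as Ro
def held(n,vweb,st=None):
    im,d,c=load(n); W=cloud(d,c); st=st or ctrl.get_state()
    p=np.array(st['eef_pos']);
    yaw=Ro.from_quat(st['tcp_rot']).as_matrix()[:2,0]; yaw=np.arctan2(yaw[1],yaw[0])
    a=np.array([np.cos(yaw),np.sin(yaw)]);b=np.array([-a[1],a[0]])
    X=(W[...,:2]-p[:2])@a;Y=(W[...,:2]-p[:2])@b;Z=W[...,2]-p[2]
    return X,Y,Z,p,yaw
E
python3 - <<'E'
from held import *
X,Y,Z,p,yaw=held('w4.png',None); print(p,yaw)
for col in (260,320,380):
    for r in list(range(62,160,6)): print(col,r,X[r,col].round(4),Y[r,col].round(4),Z[r,col].round(4),end=' | ')
    print()
for r in (90,110,130,200,300): 
    print(r,[ (cc,Y[r,cc].round(4),Z[r,cc].round(4)) for cc in range(200,450) if cc in(216,226,232,410,414,418,422)])
E
```

```text
[0.4605191  0.32219381 0.23412719] 0.3481718892985902
260 62 0.101 0.057 -0.235 | 260 68 0.0816 0.0226 -0.0147 | 260 74 0.0794 0.0222 -0.0118 | 260 80 0.0763 0.0175 0.0183 | 260 86 0.0746 0.0176 0.0185 | 260 92 0.073 0.0177 0.0184 | 260 98 0.0713 0.0178 0.0182 | 260 104 0.0697 0.0178 0.0183 | 260 110 0.068 0.0178 0.0188 | 260 116 0.0663 0.0178 0.0193 | 260 122 0.0646 0.018 0.0189 | 260 128 0.0629 0.0181 0.019 | 260 134 0.0611 0.0181 0.0194 | 260 140 0.0595 0.018 0.0201 | 260 146 0.0476 0.0299 -0.0504 | 260 152 0.0448 0.0299 -0.0492 | 260 158 0.0419 0.0299 -0.0487 | 
320 62 0.1011 -0.0001 -0.2351 | 320 68 0.0816 0.0004 -0.0151 | 320 74 0.0793 0.0004 -0.0109 | 320 80 0.0763 0.0004 0.0183 | 320 86 0.0747 0.0004 0.0184 | 320 92 0.073 0.0004 0.0196 | 320 98 0.0713 0.0004 0.0179 | 320 104 0.0697 0.0004 0.0197 | 320 110 0.068 0.0004 0.0184 | 320 116 0.0663 0.0004 0.0192 | 320 122 0.0646 0.0004 0.0186 | 320 128 0.0628 0.0004 0.0181 | 320 134 0.0611 0.0004 0.0192 | 320 140 0.0592 0.0004 0.0177 | 320 146 0.0448 0.0002 -0.07 | 320 152 0.0416 0.0002 -0.0694 | 320 158 0.0383 0.0002 -0.0694 | 
380
[... 1526 characters left out ...]
24), np.float64(-0.2349))]
200 [(216, np.float64(0.033), np.float64(0.0185)), (226, np.float64(0.0299), np.float64(0.0184)), (232, np.float64(0.0295), np.float64(0.0124)), (410, np.float64(-0.0284), np.float64(0.0162)), (414, np.float64(-0.029), np.float64(0.0187)), (418, np.float64(-0.0304), np.float64(0.0182)), (422, np.float64(-0.0314), np.float64(0.0192))]
300 [(216, np.float64(0.0336), np.float64(0.0254)), (226, np.float64(0.0325), np.float64(0.0185)), (232, np.float64(0.0301), np.float64(0.0197)), (410, np.float64(-0.0303), np.float64(0.0189)), (414, np.float64(-0.0318), np.float64(0.0186)), (418, np.float64(-0.0319), np.float64(0.0226)), (422, np.float64(-0.0323), np.float64(0.0254))]
```

```bash
W="python3 -m handwheel"
$W '[0.06,-0.134,0,0,0,-0.028,0.06,-0.134,0,0,0,-0.028,0.06,-0.134,0,0,0,-0.028,0.06,-0.134,0,0,0,-0.028,0.06,-0.134,0,0,0,-0.028]' >/dev/null
$W '[0.06,-0.134,0,0,0,-0.028,0.24,0,0,0,0,0,0.24,0,0,0,0,0,0.24,0,0,0,0,0,0,0,0,0,0,0]' > /dev/null
$W '[0,0,0,0,0,0,0,0,0,0,0,0,0,0,0,0,0,0]'
cat >> held.py <<'E'
def webrack(n,s0,wz=(.012,.025)):
    """web of held bin in rack coords"""
    st=ctrl.get_state(); X,Y,Z,p,yaw=held(n,None,st)
    im,d,c=load(n);W=cloud(d,c)
    m=(X>.03)&(X<.095)&(np.abs(Y)<.06)&(Z>wz[0])&(Z<wz[1])
    s,e=se(W[m]); zz=W[m][:,2]
    print('tcp',p.round(4),'yaw',yaw.round(4))
    for lo in np.arange(-.03,.03,.005):
        k=(e>lo)&(e<lo+.005)
        if k.sum()>20: q=np.percentile(s[k],[1,99]);print(lo.round(3),k.sum(),'s',q.round(4),'mid',q.mean().round(4),'z',np.median(zz[k]).round(4))
    print('e max',np.percentile(e,[99,99.8]).round(4)); 
    k=e>-.006; xs=s[k]; 
    # back edge yaw
    bs=np.arange(s0-.025,s0+.025,.005); be=[np.percentile(e[np.abs(s-q)<.0025],99.5) for q in bs if (np.abs(s-q)<.0025).sum()>20]; print('edge',np.round(be,4))
E
python3 - <<'E'
from held import *
shot('wrist','w5.png'); webrack('w5.png',.1875); rack('w5.png',gap=(.15,.235),slim=(-.1,.235))
E
```

```text
time: 9.52
eef_pos: [0.6223, 0.2025, 0.2355]
tcp_rot: [0.999, 0.042, -0.002, 0.0]
contact_force: [-0.6, 0.3, -2.1]
opening: 0.756
finger_force: 46.4
tcp [0.6226 0.2026 0.2365] yaw 0.0848
-0.03 425 s [0.1565 0.2213] mid 0.1889 z 0.2516
-0.025 430 s [0.1565 0.2213] mid 0.1889 z 0.2514
-0.02 456 s [0.1565 0.2215] mid 0.189 z 0.2514
-0.015 947 s [0.1566 0.2212] mid 0.1889 z 0.2513
-0.01 3441 s [0.1576 0.2204] mid 0.189 z 0.2513
-0.005 3238 s [0.1621 0.2159] mid 0.189 z 0.2512
0.0 3385 s [0.162  0.2159] mid 0.189 z 0.2511
0.005 2632 s [0.162  0.2159] mid 0.189 z 0.251
e max [0.0088 0.0088]
edge [0.0088 0.0088 0.0088 0.0088 0.0088 0.0088 0.0088 0.0088 0.0088 0.0088]
rail e=0.0234 s + -0.0028 n 4245 sd 0.003 psi 0.0616 z [0.1828 0.1848]
mark 0.0625 2476 mid 0.058 mean 0.0596 wd 0.05
```

```bash
W="python3 -m handwheel"
$W '[0.009,-0.009,-0.1,0,0,0,0,0,-0.1,0,0,0,0,0,-0.1,0,0,0,0,0,-0.06,0,0,0,0,0,0,0,0,0]'
$W '[0,0,-0.03,0,0,0,0,0,-0.02,0,0,0,0,0,-0.01,0,0,0,0,0,0,0,0,0]'
$W '[0,0,-0.01,0,0,0,0,0,-0.01,0,0,0,0,0,-0.01,0,0,0,0,0,0,0,0,0,0,0,0,0,0,0]'
```

```text
time: 9.98
eef_pos: [0.6231, 0.2009, 0.1808]
tcp_rot: [0.999, 0.042, -0.002, 0.0]
contact_force: [-1.3, -0.4, -4.4]
opening: 0.755
finger_force: 46.5
time: 10.32
eef_pos: [0.6256, 0.201, 0.1746]
tcp_rot: [0.999, 0.042, 0.0, -0.0]
contact_force: [-0.4, 0.8, -2.6]
opening: 0.755
finger_force: 46.5
time: 10.73
eef_pos: [0.6254, 0.2009, 0.1696]
tcp_rot: [0.999, 0.042, -0.0, 0.0]
contact_force: [-0.7, -0.5, -1.4]
opening: 0.754
finger_force: 46.5
```

```bash
W="python3 -m handwheel"
$W '[0,0,-0.01,0,0,0,0,0,0,0,0,0,0,0,0,0,0,0]'
python3 - <<'E'
from held import *
shot('wrist','w6.png'); webrack('w6.png',.1875)
E
```

```text
time: 10.98
eef_pos: [0.6254, 0.2009, 0.1681]
tcp_rot: [0.999, 0.042, -0.0, 0.0]
contact_force: [0.5, -0.2, -1.8]
opening: 0.752
finger_force: 46.5
tcp [0.6254 0.2009 0.1682] yaw 0.0842
-0.03 426 s [0.1546 0.2196] mid 0.1871 z 0.1843
-0.025 454 s [0.1546 0.2196] mid 0.1871 z 0.1842
-0.02 464 s [0.1546 0.2196] mid 0.1871 z 0.1841
-0.015 482 s [0.1547 0.2195] mid 0.1871 z 0.184
-0.01 2328 s [0.1551 0.2193] mid 0.1872 z 0.1841
-0.005 3420 s [0.1381 0.2342] mid 0.1862 z 0.184
0.0 3389 s [0.1369 0.2342] mid 0.1856 z 0.1839
0.005 3402 s [0.1602 0.2141] mid 0.1871 z 0.1839
0.01 1255 s [0.1601 0.2139] mid 0.187 z 0.1839
e max [0.0114 0.0117]
edge [0.0117 0.0117 0.0117 0.0117 0.0117 0.0117 0.0117 0.0114 0.0114 0.0114]
```

```bash
W="python3 -m handwheel"
$W '[0,0,0,0,0,0,0,0,0,0,0,0,0,0,0,0,0,0,0,0,0,0,0,0]' 1 20
$W '[0,0,0.1,0,0,0,0,0,0.2,0,0,0,0,0,0.25,0,0,0,0,0,0.25,0,0,0,0,0,0.1,0,0,0]' >/dev/null
$W '[0,0,0,0,0,0,0,0,0,0,0,0,0,0,0,0,0,0]'
python3 - <<'E'
from m import *
shot('wrist','w7.png'); rack('w7.png',slim=(-.2,-.0)); binslice('w7.png',.1875); print(); binslice('w7.png',.0625)
E
```

```text
time: 11.37
eef_pos: [0.6258, 0.201, 0.169]
tcp_rot: [0.999, 0.042, 0.001, -0.0]
contact_force: [0.4, -0.6, 0.0]
opening: 1.001
finger_force: 0.0
time: 12.03
eef_pos: [0.6247, 0.2008, 0.3013]
tcp_rot: [0.999, 0.042, -0.001, 0.0]
contact_force: [-0.1, 0.2, -0.1]
opening: 0.996
finger_force: 0.0
rail e=0.0042 s + -0.0003 n 422 sd 0.0018 psi 0.0808 z [0.1795 0.1808]
-0.14 57 [0.1548 0.2181] mid 0.1864 zmax 0.1217
-0.12 655 [0.1544 0.2186] mid 0.1865 zmax 0.1705
-0.1 1068 [0.1543 0.2186] mid 0.1865 zmax 0.1743
-0.08 1320 [0.1545 0.2186] mid 0.1865 zmax 0.1762
-0.06 1899 [0.1546 0.2184] mid 0.1865 zmax 0.1791
-0.04 1714 [0.1545 0.2185] mid 0.1865 zmax 0.1822
-0.02 2271 [0.1413 0.2335] mid 0.1874 zmax 0.1859
0.0 2331 [0.1402 0.235 ] mid 0.1876 zmax 0.1863

-0.12 140 [0.0334 0.0895] mid 0.0614 zmax 0.1345
-0.1 1499 [0.0339 0.0896] mid 0.0617 zmax 0.1736
-0.08 2442 [0.034  0.0896] mid 0.0618 zmax 0.1768
-0.06 2697 [0.0342 0.0896] mid 0.0619 zmax 0.18
-0.04 3021 [0.0339 0.0897] mid 0.0618 zmax 0.1822
-0.02 3047 [0.0176 0.1071] mid 0.0624 zmax 0.1856
0.0 2255 [0.0149 0.1099] mid 0.0624 zmax 0.1864
```

```bash
W="python3 -m handwheel"
$W '[-0.13,-0.2415,0,0,0,-0.0084,-0.13,-0.2415,0,0,0,-0.0084,-0.13,-0.2415,0,0,0,-0.0084,-0.13,-0.2415,0,0,0,-0.0084,-0.13,-0.2415,0,0,0,-0.0084]' >/dev/null
$W '[-0.13,-0.2415,-0.1,0,0,-0.0084,-0.13,-0.2415,-0.1,0,0,-0.0084,-0.13,-0.2415,-0.1,0,0,-0.0084,-0.13,-0.2415,-0.1,0,0,-0.0084,0,0,0,0,0,0]'>/dev/null
$W '[0,0,0,0,0,0,0,0,0,0,0,0]'
python3 - <<'E'
from m import *
shot('wrist','w8.png'); 
y,b,f=binfit('w8.png',(.41,.56,-.18,-.09),.05,-.035,.068)
a=np.array([np.cos(y),np.sin(y)]); print('hook',b-.0095*a,'origin',b-.0495*a)
E
```

```text
time: 13.08
eef_pos: [0.4534, -0.1178, 0.245]
tcp_rot: [1.0, -0.018, -0.001, -0.001]
contact_force: [0.5, 0.8, 1.0]
opening: 0.999
finger_force: 0.0
yaw -0.0418 width 0.039 n 1480 ztop [0.0502 0.051 ]
back [ 0.5133 -0.1325] front [ 0.4395 -0.1295] len 0.0739
hook [ 0.50383083 -0.13214634] origin [ 0.46386575 -0.13047527]
```

```bash
python3 - <<'E'
from m import *
P,C=pts(['w8.png'],(.41,.56,-.18,-.09),(.01,.06)); y=-.0418;a=np.array([np.cos(y),np.sin(y)]);b=np.array([-a[1],a[0]])
o=np.array([.4639,-.1305]);x=(P[:,:2]-o)@a;yy=(P[:,:2]-o)@b
for lo in np.arange(-.04,.065,.005):
    m=(x>=lo)&(x<lo+.005)&(np.abs(yy)<.03)
    if m.sum()>5: q=np.percentile(yy[m],[1,99]);print(lo.round(3),m.sum(),q.round(4),q.mean().round(4),'z',np.percentile(P[m][:,2],[5,50,98]).round(4))
m=(P[:,2]>.046)&(np.abs(yy)<.03); print(np.percentile(x[m],[.5,1,99,99.7]))
E
```

```text
-0.04 66 [-0.0298 -0.0198] -0.0248 z [0.0123 0.0221 0.0251]
-0.035 23 [-0.0299 -0.0075] -0.0187 z [0.0102 0.0168 0.0203]
-0.03 74 [-0.0166  0.0163] -0.0001 z [0.0114 0.0149 0.024 ]
-0.025 137 [-0.0193  0.0199] 0.0003 z [0.0187 0.0243 0.0324]
-0.02 167 [-0.0191  0.0199] 0.0004 z [0.026  0.0299 0.0324]
-0.015 85 [-0.0191  0.0182] -0.0004 z [0.0161 0.0306 0.0322]
-0.01 76 [-0.0199  0.0195] -0.0002 z [0.0109 0.0482 0.0503]
-0.005 125 [-0.0199  0.0195] -0.0002 z [0.0104 0.0175 0.0507]
-0.0 154 [-0.0196  0.0195] -0.0 z [0.0135 0.0169 0.0503]
0.005 165 [-0.0194  0.0195] 0.0001 z [0.0141 0.0172 0.0502]
0.01 159 [-0.0193  0.0195] 0.0001 z [0.0137 0.0168 0.0506]
0.015 147 [-0.0191  0.0195] 0.0002 z [0.0121 0.0172 0.0503]
0.02 97 [-0.019   0.0195] 0.0003 z [0.0105 0.0388 0.051 ]
0.025 60 [-0.0196  0.0195] -0.0001 z [0.0251 0.0492 0.0502]
0.03 277 [-0.0194  0.0196] 0.0001 z [0.0346 0.0493 0.0509]
0.035 203 [-0.014   0.0151] 0.0006 z [0.0482 0.0494 0.0508]
0.04 203 [-0.0138  0.0152] 0.0007 z [0.0484 0.0494 0.0509]
0.045 236 [-0.0144  0.0152] 0.0004 z [0.0212 0.049  0.0508]
0.05 130 [-0.014   0.0154] 0.0007 z [0.0162 0.0189 0.0219]
[-0.00950083 -0.0087762   0.04913078  0.04917504]
```

```bash
W="python3 -m handwheel"
$W '[0.123,-0.087,0,0,0,-0.003,0,0,-0.25,0,0,0,0,0,-0.25,0,0,0,0,0,-0.25,0,0,0,0,0,-0.25,0,0,0]' >/dev/null
$W '[0,0,-0.2,0,0,0,0,0,-0.14,0,0,0,0,0,-0.067,0,0,0,0,0,0,0,0,0,0,0,0,0,0,0]'
$W '[0,0,0,0,0,0,0,0,0,0,0,0,0,0,0,0,0,0,0,0,0,0,0,0,0,0,0,0,0,0]' 0 35 >/dev/null
$W '[0,0,0,0,0,0,0,0,0,0,0,0,0,0,0,0,0,0]'
$W '[0,0,0.06,0,0,0,0,0,0.2,0,0,0,0,0,0.25,0,0,0,0,0,0.25,0,0,0,0,0,0.25,0,0,0]' >/dev/null
$W '[0,0,0.25,0,0,0,0,0,0.09,0,0,0,0,0,0,0,0,0,0,0,0,0,0,0]'
python3 - <<'E'
from m import *
im,d,c=shot('wrist','w9.png')
E
```

```text
time: 13.97
eef_pos: [0.4732, -0.1305, 0.0357]
tcp_rot: [1.0, -0.019, 0.0, 0.0]
contact_force: [0.6, 0.3, 0.7]
opening: 1.001
finger_force: 0.0
time: 14.63
eef_pos: [0.4732, -0.1316, 0.0365]
tcp_rot: [1.0, -0.02, 0.001, 0.0]
contact_force: [-1.1, 1.8, 6.4]
opening: 0.463
finger_force: 37.4
time: 15.38
eef_pos: [0.4719, -0.131, 0.2378]
tcp_rot: [1.0, -0.02, 0.0, 0.0]
contact_force: [-0.5, -0.3, -1.9]
opening: 0.466
finger_force: 36.5
```

View pics/w9.png

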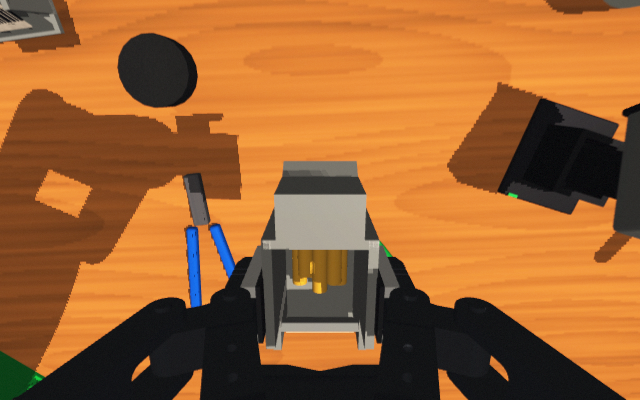

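```bash
W="python3 -m handwheel"
$W '[0.243,-0.0425,0,0,0,0.0133,0.243,-0.0425,0,0,0,0.0133,0.243,-0.0425,0,0,0,0.0133,0.243,-0.0425,0,0,0,0.0133,0.243,-0.0425,0,0,0,0.0133]' >/dev/null
$W '[0.243,-0.0425,0,0,0,0.0133,0,0,0,0,0,0,0,0,0,0,0,0,0,0,0,0,0,0]'
python3 - <<'E'
from held import *
shot('wrist','w10.png'); webrack('w10.png',-.1875,(.005,.022)); rack('w10.png',slim=(-.1,.0))
E
```

```text
time: 16.18
eef_pos: [0.6895, -0.1688, 0.2336]
tcp_rot: [0.999, 0.043, -0.003, -0.001]
contact_force: [-0.2, 0.1, -0.5]
opening: 0.462
finger_force: 36.5
tcp [ 0.6894 -0.1689  0.2352] yaw 0.0859
-0.005 529 s [-0.2016 -0.1721] mid -0.1869 z 0.2462
0.0 1315 s [-0.2016 -0.1722] mid -0.1869 z 0.246
0.005 1355 s [-0.2015 -0.1721] mid -0.1868 z 0.2457
e max [0.0086 0.0088]
edge [0.0086 0.0087 0.0087 0.0087 0.0087 0.0086 0.0087]
rail e=-0.0007 s + 0.0001 n 2173 sd 0.0021 psi 0.0857 z [0.1792 0.1803]
mark -0.0625 22 mid -0.0599 mean -0.0596 wd 0.0121
```

```bash
W="python3 -m handwheel"
$W '[0.007,0,-0.1,0,0,0,0,0,-0.1,0,0,0,0,0,-0.1,0,0,0,0,0,-0.06,0,0,0,0,0,0,0,0,0]'
$W '[0,0,-0.03,0,0,0,0,0,-0.02,0,0,0,0,0,-0.01,0,0,0,0,0,0,0,0,0,0,0,0,0,0,0]'
python3 - <<'E'
from held import *
shot('wrist','w11.png'); webrack('w11.png',-.1875,(.005,.022))
E
```

```text
time: 16.65
eef_pos: [0.6895, -0.1685, 0.1787]
tcp_rot: [0.999, 0.043, -0.003, -0.002]
contact_force: [-0.2, 0.1, -1.3]
opening: 0.465
finger_force: 36.5
time: 17.07
eef_pos: [0.6922, -0.1695, 0.1752]
tcp_rot: [0.999, 0.043, 0.0, 0.0]
contact_force: [0.1, 0.4, -1.0]
opening: 0.464
finger_force: 36.5
tcp [ 0.6922 -0.1695  0.1753] yaw 0.0861
0.0 1205 s [-0.2395 -0.1379] mid -0.1887 z 0.1878
0.005 1353 s [-0.2024 -0.1729] mid -0.1876 z 0.1879
0.01 802 s [-0.2022 -0.1729] mid -0.1876 z 0.1862
e max [0.0113 0.0114]
edge [0.0113 0.0113 0.0113 0.0113 0.0113 0.0112 0.0113]
```

```bash
W="python3 -m handwheel"
$W '[0,0,-0.01,0,0,0,0,0,-0.01,0,0,0,0,0,-0.007,0,0,0,0,0,0,0,0,0,0,0,0,0,0,0]'
$W '[0,0,0,0,0,0,0,0,0,0,0,0,0,0,0,0,0,0,0,0,0,0,0,0]' 1 20
$W '[0,0,0.1,0,0,0,0,0,0.2,0,0,0,0,0,0.25,0,0,0,0,0,0.25,0,0,0,-0.1,0,0.1,0,0,0]' >/dev/null
$W '[-0.2,0,0,0,0,0,-0.1,0,0,0,0,0,0,0,0,0,0,0,0,0,0,0,0,0]'
python3 - <<'E'
from m import *
shot('wrist','w12.png'); rack('w12.png',slim=(-.1,.0)); binslice('w12.png',-.1875)
shot('scene','scene2.png'); shot('side','side2.png')
for n in ('scene2.png','side2.png'):
  for s in (.1875,.0625,-.1875): print(n,s); binslice(n,s,.06)
E
```

```text
time: 17.53
eef_pos: [0.692, -0.1694, 0.1707]
tcp_rot: [0.999, 0.043, 0.0, 0.0]
contact_force: [-1.5, -0.1, -0.3]
opening: 0.462
finger_force: 36.6
time: 17.87
eef_pos: [0.692, -0.1694, 0.1708]
tcp_rot: [0.999, 0.043, 0.0, 0.0]
contact_force: [0.1, 0.4, 0.3]
opening: 0.99
finger_force: 0.0
time: 18.62
eef_pos: [0.6319, -0.1694, 0.3072]
tcp_rot: [0.999, 0.043, 0.001, 0.0]
contact_force: [1.0, 0.0, 0.0]
opening: 0.999
finger_force: 0.0
rail e=0.0005 s + -0.0005 n 1570 sd 0.0019 psi 0.0845 z [0.1793 0.1805]
mark -0.0625 256 mid -0.0638 mean -0.0639 wd 0.0149
-0.08 394 [-0.2072 -0.1684] mid -0.1878 zmax 0.1594
-0.06 1427 [-0.2071 -0.1682] mid -0.1877 zmax 0.1798
-0.04 1551 [-0.2074 -0.168 ] mid -0.1877 zmax 0.1826
-0.02 2517 [-0.235  -0.1397] mid -0.1874 zmax 0.1857
0.0 1483 [-0.2356 -0.1393] mid -0.1874 zmax 0.1862
scene2.png 0.1875
-0.06 253 [0.1518 0.2183] mid 0.1851 zmax 0.1792
-0.04 221 [0.1515 0.2186] mid 0.1851 zmax 0.1831
-0.02 148 [0.1509 0.2196] mid 0.1852 zmax 0.1882
0.0 296 [0.1386 0.2351] mid 0.1869 zmax 0.1903
scene2.png 0.0625
-0.06 241 [0.0311 0.0883] mid 0.0597 zmax 0.17
[... 310 characters left out ...]
max 0.1873
0.0 379 [-0.2367 -0.1395] mid -0.1881 zmax 0.1878
side2.png 0.1875
-0.06 250 [0.1567 0.221 ] mid 0.1889 zmax 0.1816
-0.04 224 [0.1556 0.2215] mid 0.1885 zmax 0.1823
-0.02 545 [0.1406 0.2363] mid 0.1884 zmax 0.1861
0.0 69 [0.1399 0.2347] mid 0.1873 zmax 0.1888
side2.png 0.0625
-0.06 218 [0.0342 0.0923] mid 0.0632 zmax 0.1796
-0.04 205 [0.0348 0.0922] mid 0.0635 zmax 0.182
-0.02 402 [0.0139 0.1116] mid 0.0628 zmax 0.186
0.0 44 [0.018  0.1043] mid 0.0611 zmax 0.1856
side2.png -0.1875
-0.06 124 [-0.2052 -0.1631] mid -0.1841 zmax 0.1785
-0.04 125 [-0.2066 -0.1639] mid -0.1853 zmax 0.1823
-0.02 219 [-0.2322 -0.1395] mid -0.1859 zmax 0.186
0.0 35 [-0.2306 -0.1412] mid -0.1859 zmax 0.1857
```

View pics/scene2.png

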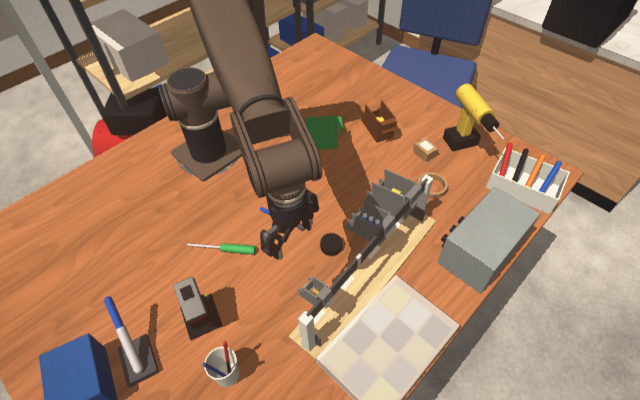

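```bash
W="python3 -m handwheel"
$W '[-0.164,-0.182,0,0,0,-0.0381,-0.164,-0.182,0,0,0,-0.0381,-0.164,-0.182,0,0,0,-0.0381,-0.164,-0.182,0,0,0,-0.0381,-0.164,-0.182,0,0,0,-0.0381]' >/dev/null
$W '[-0.164,-0.182,0,0,0,-0.0381,-0.164,-0.182,0,0,0,-0.0381,0,0,0,0,0,0,0,0,0,0,0,0]'
python3 - <<'E'
from held import *
im,d,c=shot('wrist','w13.png')
y=-.333
P,C=pts(['w13.png'],(.38,.6,-.46,-.3),(.1,.2)); print(rect(P),len(P),P[:,2].max())
for it in range(2):
    a=np.array([np.cos(y),np.sin(y)]);b=np.array([-a[1],a[0]]);o=np.array([.48,-.375]);x=(P[:,:2]-o)@a;yy=(P[:,:2]-o)@b
    xs=[];mid=[]
    for lo in np.arange(-.07,.07,.008):
        m=(x>=lo)&(x<lo+.008)
        if m.sum()>20: q=np.percentile(yy[m],[1,99]);xs.append(lo+.004);mid.append(q.mean());print(lo.round(3),m.sum(),q.round(4),q.mean().round(4),'z',np.percentile(P[m][:,2],[5,50,98]).round(4))
    k=np.polyfit(xs,mid,1); y+=np.arctan(k[0]); print('yaw',y,k)
E
```

```text
time: 19.52
eef_pos: [0.4592, -0.362, 0.3053]
tcp_rot: [0.986, -0.167, -0.0, -0.0]
contact_force: [0.1, 0.3, 0.2]
opening: 1.004
finger_force: 0.0
(array([ 483.7, -376.8]), array([ 51.5, 103.2]), 69.79) 7181 0.16282831030979153
-0.054 47 [-0.021   0.0189] -0.0011 z [0.1294 0.1305 0.1319]
-0.046 159 [-0.0228  0.0214] -0.0007 z [0.1354 0.1424 0.1486]
-0.038 282 [-0.0235  0.0216] -0.001 z [0.1526 0.1596 0.1614]
-0.03 645 [-0.0242  0.0226] -0.0008 z [0.1575 0.1596 0.1618]
-0.022 633 [-0.0244  0.0227] -0.0008 z [0.1538 0.1563 0.1586]
-0.014 650 [-0.0245  0.0227] -0.0009 z [0.15   0.1531 0.1558]
-0.006 640 [-0.0247  0.022 ] -0.0014 z [0.1463 0.1494 0.1525]
0.002 644 [-0.0249  0.022 ] -0.0015 z [0.1429 0.1456 0.1484]
0.01 623 [-0.025   0.0221] -0.0015 z [0.1387 0.1411 0.1445]
0.018 604 [-0.0243  0.0221] -0.0011 z [0.1353 0.1374 0.1401]
0.026 580 [-0.0244  0.0222] -0.0011 z [0.1314 0.1337 0.136 ]
0.034 634 [-0.0246  0.0223] -0.0011 z [0.1275 0.1298 0.1325]
0.042 601 [-0.0263  0.024 ] -0.0012 z [0.1226 0.126  0.1284]
0.05 439 [-0.0267  0.0237] -0.0015 z [0.1232 0.1248 0.1263]
yaw -0.337864919
[... 240 characters left out ...]
0.0225] -0.0009 z [0.1575 0.1596 0.1617]
-0.022 634 [-0.0245  0.0226] -0.0009 z [0.1538 0.1563 0.1586]
-0.014 650 [-0.0245  0.0227] -0.0009 z [0.15   0.153  0.1558]
-0.006 638 [-0.0248  0.022 ] -0.0014 z [0.1463 0.1494 0.1525]
0.002 644 [-0.0249  0.022 ] -0.0014 z [0.1429 0.1456 0.1484]
0.01 622 [-0.025   0.0221] -0.0014 z [0.1387 0.1412 0.1445]
0.018 605 [-0.0242  0.0222] -0.001 z [0.1353 0.1374 0.1401]
0.026 585 [-0.0243  0.0224] -0.0009 z [0.1312 0.1337 0.136 ]
0.034 629 [-0.0244  0.0225] -0.001 z [0.1275 0.1298 0.1325]
0.042 601 [-0.0261  0.0242] -0.0009 z [0.1226 0.126  0.1284]
0.05 439 [-0.0265  0.024 ] -0.0013 z [0.1232 0.1248 0.1263]
yaw -0.34038280488246875 [-0.00251789 -0.00104981]
```

View pics/w13.png

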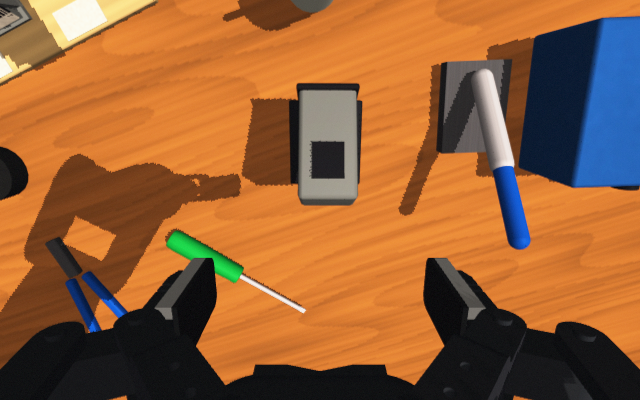

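```bash
W="python3 -m handwheel"
$W '[0.148,-0.097,0,0,0,-0.0015,0,0,-0.25,0,0,0,0,0,-0.25,0,0,0,0,0,-0.25,0,0,0,0,0,-0.2,0,0,0]' >/dev/null
$W '[0,0,-0.15,0,0,0,0,0,-0.095,0,0,0,0,0,0,0,0,0,0,0,0,0,0,0]'
$W '[0,0,0,0,0,0,0,0,0,0,0,0,0,0,0,0,0,0,0,0,0,0,0,0,0,0,0,0,0,0]' 0 60 >/dev/null
$W '[0,0,0,0,0,0,0,0,0,0,0,0,0,0,0,0,0,0,0,0,0,0,0,0]'
$W '[0,0,0.04,0,0,0,0,0,0.1,0,0,0,0,0,0.2,0,0,0,0,0,0.2,0,0,0,0,0,0.2,0,0,0]' >/dev/null
$W '[0,0,0.16,0,0,0,0,0,0,0,0,0,0,0,0,0,0,0,0,0,0,0,0,0]'
python3 - <<'E'
from held import *
im,d,c=shot('wrist','w14.png'); X,Y,Z,p,yaw=held('w14.png',None); print(p,yaw)
m=(X>-.06)&(X<.07)&(np.abs(Y)<.035)&(Z>-.06)&(Z<.06)
for lo in np.arange(-.05,.06,.01):
    k=m&(X>=lo)&(X<lo+.01)
    if k.sum()>20: q=np.percentile(Y[k],[1,99]);print(lo.round(3),k.sum(),q.round(4),q.mean().round(4),np.percentile(Z[k],[5,50,95]).round(4))
E
```

```text
time: 20.32
eef_pos: [0.4828, -0.3735, 0.1253]
tcp_rot: [0.986, -0.166, -0.001, -0.001]
contact_force: [0.5, 0.5, -0.3]
opening: 0.996
finger_force: 0.0
time: 21.07
eef_pos: [0.4829, -0.3762, 0.1284]
tcp_rot: [0.986, -0.167, 0.002, 0.001]
contact_force: [-0.0, -0.6, 6.4]
opening: 0.552
finger_force: 63.0
time: 21.82
eef_pos: [0.481, -0.374, 0.2588]
tcp_rot: [0.986, -0.167, -0.002, -0.001]
contact_force: [-0.0, 0.6, -3.3]
opening: 0.554
finger_force: 62.7
[ 0.48081621 -0.3738564   0.25801003] -0.3352458130736612
-0.02 2372 [-0.0232  0.0228] -0.0002 [0.0231 0.0255 0.0274]
-0.01 4987 [-0.0244  0.0242] -0.0001 [0.0189 0.0219 0.0248]
0.0 6804 [-0.0341  0.0343] 0.0001 [0.0083 0.0176 0.0559]
0.01 13169 [-0.0337  0.0336] -0.0001 [0.0086 0.0321 0.0591]
0.02 4127 [-0.0233  0.0229] -0.0002 [0.0043 0.0069 0.0094]
0.03 3961 [-0.0235  0.0228] -0.0003 [-0.0005  0.0022  0.0047]
0.04 3779 [-0.0242  0.0235] -0.0003 [-0.0044 -0.0024 -0.0001]
0.05 1475 [-0.0251  0.0245] -0.0003 [-0.0055 -0.0036 -0.0022]
```

View pics/w14.png

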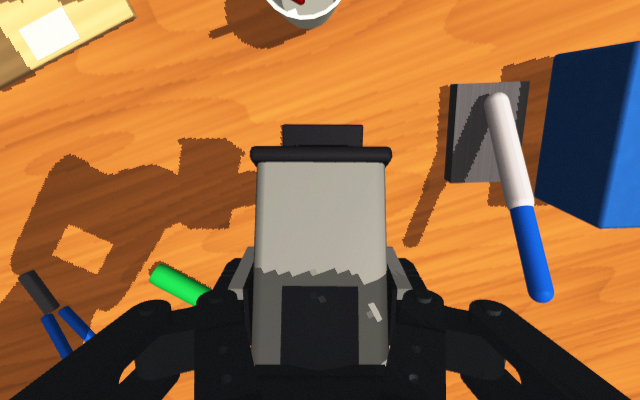

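```bash
python3 - <<'E'
from held import *
X,Y,Z,p,yaw=held('w14.png',None,)
m=(X>.03)&(X<.08)&(np.abs(Y)<.015)&(Z>-.035)
print('nose Xmax',[(round(z,3),X[m&(np.abs(Z-z)<.003)].max().round(4)) for z in np.arange(-.03,0,.005) if (m&(np.abs(Z-z)<.003)).any()])
im,d,c=shot('side','side3.png')
cv2.imwrite('pics/side3c.png',cv2.resize(im[80:320,190:430],(780,780),interpolation=cv2.INTER_NEAREST)[:600])
E
```

```text
nose Xmax [(np.float64(-0.01), np.float64(0.0532)), (np.float64(-0.005), np.float64(0.0535))]
```

View pics/side3c.png

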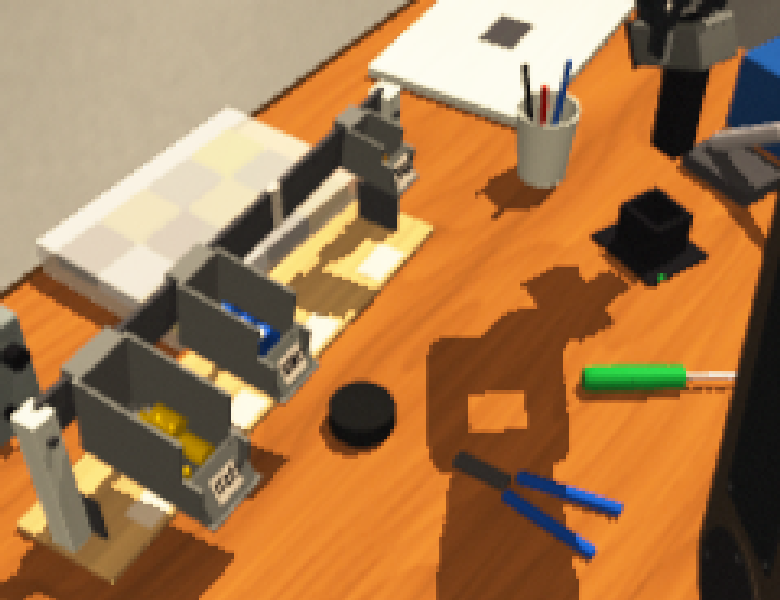

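```bash
python3 - <<'E'
from held import *
im,d,c=load('side3.png'); W=cloud(d,c); G=im.min(2).astype(int)
for nm,u,v,sm in (('motors',260,228,.1875),('servos',280,192,.0625),('spacers',313,130,-.1875)):
    w=W[v-10:v+11,u-10:u+11].reshape(-1,3); g=G[v-10:v+11,u-10:u+11].ravel(); s,e=se(w); z=w[:,2]
    s0,e0=se(W[v:v+1,u]); 
    k=(np.abs(s-s0)<.022)&(np.abs(e-e0)<.02)&(np.abs(z-W[v,u,2])<.02)
    A=np.c_[np.ones(k.sum()),z[k]]; f=np.linalg.lstsq(A,e[k],rcond=None)[0]
    for _ in range(4):
        r=np.abs(e-f[0]-f[1]*z); k2=k&(r<.004); f=np.linalg.lstsq(np.c_[np.ones(k2.sum()),z[k2]],e[k2],rcond=None)[0]
    b=k2&(g>130); 
    print(nm,'seed',s0.round(4),e0.round(4),W[v,u,2].round(4),'tilt deg',np.degrees(np.arctan(f[1])).round(1),'face z',z[k2].min().round(4),z[k2].max().round(4),'n',k2.sum(),b.sum())
    if b.sum(): print('  white mid s %.4f e %.4f z %.4f'%tuple((np.percentile(q[b],2)+np.percentile(q[b],98))/2 for q in (s,e,z)),'range z',z[b].min().round(4),z[b].max().round(4),'s',s[b].min().round(4),s[b].max().round(4))
E
```

```text
motors seed [0.1847] [-0.1244] 0.0951 tilt deg 21.8 face z 0.0754 0.1147 n 190 37
  white mid s 0.1879 e -0.1230 z 0.0981 range z 0.0848 0.1113 s 0.174 0.2018
servos seed [0.0592] [-0.1026] 0.1085 tilt deg 21.8 face z 0.0897 0.1283 n 158 25
  white mid s 0.0610 e -0.1015 z 0.1125 range z 0.1003 0.124 s 0.0481 0.0742
spacers seed [-0.1884] [-0.0606] 0.1482 tilt deg 24.9 face z 0.1285 0.1676 n 84 19
  white mid s -0.1891 e -0.0633 z 0.1417 range z 0.1286 0.1553 s -0.2031 -0.1761
```

```bash
W="python3 -m handwheel"
$W '[-0.0117,0.249,0,0,0,0.018,-0.0117,0.249,0,0,0,0.018,-0.0117,0.249,0,0,0,0.018,-0.0117,0.249,0,0,0,0.018,-0.0117,0.249,0,0,0,0.018]' >/dev/null
$W '[-0.0117,0.249,0,0,0,0.018,-0.0117,0.249,0,0,0,0.018,-0.0117,0.249,0,0,0,0.018,-0.0117,0.249,0,0,0,0.018,-0.0117,0.249,0,0,0,0.018]' >/dev/null
$W '[-0.0117,0.249,0,0,0,0.018,-0.0117,0.249,0,0,0,0.018,-0.0117,0.249,0,0,0,0.018,-0.0117,0.249,0,0,0,0.018,-0.0117,0.249,0,0,0,0.018]' >/dev/null
$W '[0,0,0,0,0,0,0,0,0,0,0,0,0,0,0,0,0,0,0,0,0,0,0,0]'
cat > chk.py <<'E'
from m import *
def chk(tag):
    for cam in ('scene','side'):
        n=cam+tag+'.png'; shot(cam,n); P,C=pts([n],(.5,.78,-.3,.35),(.181,.2)); s,e=se(P)
        for q in (.1875,.0625,-.1875):
            k=(np.abs(s-q)<.06)&(e>-.012)&(e<.02)&(P[:,2]<.192)
            v=np.percentile(s[k],[2,98]) if k.sum()>5 else np.array([np.nan]*2); print(cam,q,k.sum(),v.round(4),v.mean().round(4))
E
python3 - <<'E'
from chk import *
chk('4')
E
```

```text
time: 23.5
eef_pos: [0.4553, 0.1843, 0.2602]
tcp_rot: [0.999, 0.044, -0.001, 0.0]
contact_force: [0.1, -0.2, -2.2]
opening: 0.554
finger_force: 63.3
scene 0.1875 129 [0.1377 0.2255] 0.1816
scene 0.0625 140 [0.0112 0.0935] 0.0523
scene -0.1875 147 [-0.236  -0.1379] -0.187
side 0.1875 123 [0.1593 0.2161] 0.1877
side 0.0625 87 [0.0386 0.089 ] 0.0638
side -0.1875 0 [nan nan] nan
```

```bash
cat > chk.py <<'E'
from m import *
def chk(tag,new=True,zr=(.15,.2)):
    for cam in ('scene','side'):
        n=cam+tag+'.png'
        if new: shot(cam,n)
        P,C=pts([n],(.5,.78,-.3,.35),zr); s,e=se(P)
        for q in (.1875,.0625,-.1875):
            k=(np.abs(s-q)<.06)&(e>-.05)&(e<-.02); v=np.percentile(s[k],[1,99]) if k.sum()>5 else np.array([np.nan]*2); print(cam,q,k.sum(),v.round(4),v.mean().round(4))
E
W="python3 -m handwheel"
$W '[0,0.013,-0.15,0,0,0,0,0,-0.2,0,0,0,0,0,-0.2,0,0,0,0,0,-0.13,0,0,0,0,0,-0.008,0,0,0]' >/dev/null
$W '[0,0,0,0,0,0,0,0,0,0,0,0,0,0,0,0,0,0]'
python3 - <<'E'
from chk import *
chk('2',False); chk('4',False)
im,d,c=shot('wrist','w15.png'); W=cloud(d,c); 
from held import held
X,Y,Z,p,yaw=held('w15.png',None); print(p,yaw)
m=(X>.03)&(X<.075)&(np.abs(Y)<.03)&(Z>-.03)&(Z<.01); print('nose y',np.percentile(Y[m],[1,99]), 'x',X[m].max())
for n in ('w15.png',): binslice(n,.1875)
E
```

```text
time: 24.27
eef_pos: [0.4573, 0.1871, 0.1605]
tcp_rot: [0.999, 0.044, 0.002, -0.0]
contact_force: [0.6, 0.4, -1.3]
opening: 0.554
finger_force: 63.2
scene 0.1875 163 [0.1522 0.2186] 0.1854
scene 0.0625 170 [0.0317 0.0886] 0.0602
scene -0.1875 141 [-0.2086 -0.1677] -0.1882
side 0.1875 142 [0.1548 0.2214] 0.1881
side 0.0625 140 [0.0344 0.092 ] 0.0632
side -0.1875 127 [-0.2057 -0.1641] -0.1849
scene 0.1875 164 [0.1516 0.2189] 0.1852
scene 0.0625 167 [0.0316 0.0887] 0.0601
scene -0.1875 143 [-0.2084 -0.1679] -0.1882
side 0.1875 142 [0.1555 0.2212] 0.1884
side 0.0625 140 [0.034 0.092] 0.063
side -0.1875 0 [nan nan] nan
[0.4571557  0.18723052 0.16043831] 0.08841437218458612
nose y [-0.02388877  0.02371384] x 0.053509772587437776
-0.14 1166 [0.1546 0.2187] mid 0.1867 zmax 0.1217
```

```bash
W="python3 -m handwheel"; 
$W '[0,0,-0.02,0,0,0,0,0,0,0,0,0,0,0,0,0,0,0,0,0,0,0,0,0,0,0,0,0,0,0]'
$W '[0,0,0,0,0,0,0,0,0,0,0,0,0,0,0,0,0,0,0,0,0,0,0,0,0,0,0,0,0,0]' >/dev/null
$W '[0,0,0,0,0,0,0,0,0,0,0,0,0,0,0,0,0,0,0,0,0,0,0,0,0,0,0,0,0,0]' >/dev/null
$W '[0,0,0,0,0,0,0,0,0,0,0,0,0,0,0,0,0,0,0,0,0,0,0,0,0,0,0,0,0,0]' >/dev/null
$W '[0,0,0,0,0,0,0,0,0,0,0,0,0,0,0,0,0,0,0,0,0,0,0,0,0,0,0,0,0,0]' >/dev/null
$W '[0,0,0,0,0,0,0,0,0,0,0,0,0,0,0,0,0,0,0,0,0,0,0,0,0,0,0,0,0,0]'
python3 - <<'E'
from chk import *
im,d,c=shot('side','side5.png'); chk('5')
cv2.imwrite('pics/side5c.png',cv2.resize(im[120:320,180:380],(600,600),interpolation=cv2.INTER_NEAREST))
E
```

```text
time: 24.73
eef_pos: [0.4556, 0.1873, 0.1552]
tcp_rot: [0.999, 0.045, 0.0, -0.0]
contact_force: [-1.0, 0.1, -2.0]
opening: 0.553
finger_force: 63.2
time: 26.82
eef_pos: [0.4556, 0.1872, 0.1551]
tcp_rot: [0.999, 0.044, -0.0, 0.0]
contact_force: [0.2, -1.0, -1.8]
opening: 0.556
finger_force: 63.2
scene 0.1875 169 [0.1513 0.2181] 0.1847
scene 0.0625 167 [0.0313 0.0891] 0.0602
scene -0.1875 152 [-0.209 -0.168] -0.1885
side 0.1875 144 [0.1549 0.2215] 0.1882
side 0.0625 93 [0.0341 0.0925] 0.0633
side -0.1875 113 [-0.2075 -0.1634] -0.1855
```

View pics/side5c.png

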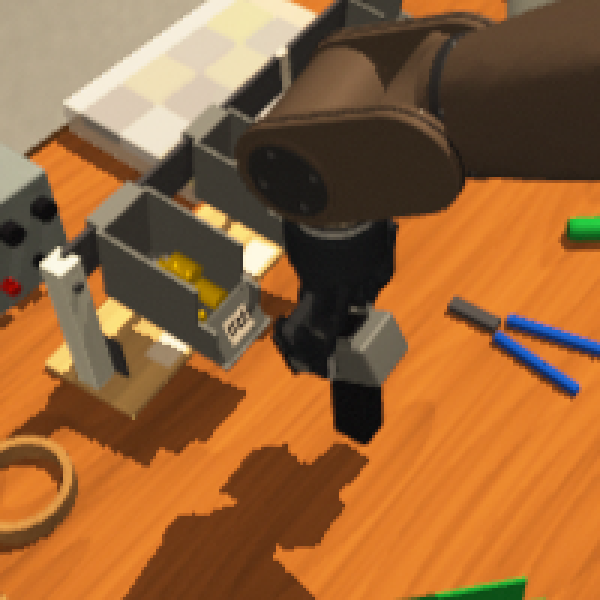

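```bash
W="python3 -m handwheel"; 
$W '[0.0503,-0.2065,0.027,0,0,0,0.0503,-0.2065,0.027,0,0,0,0.0503,-0.2065,0.027,0,0,0,0.0503,-0.2065,0.027,0,0,-0.002,0,0,0,0,0,0]' >/dev/null
$W '[0,0,0,0,0,0,0,0,0,0,0,0,0,0,0,0,0,0,0,0,0,0,0,0,0,0,0,0,0,0]'
$W '[0,0,0,0,0,0,0,0,0,0,0,0,0,0,0,0,0,0,0,0,0,0,0,0,0,0,0,0,0,0]' >/dev/null
$W '[0,0,0,0,0,0,0,0,0,0,0,0,0,0,0,0,0,0,0,0,0,0,0,0,0,0,0,0,0,0]' >/dev/null
$W '[0,0,0,0,0,0,0,0,0,0,0,0,0,0,0,0,0,0,0,0,0,0,0,0,0,0,0,0,0,0]' >/dev/null
$W '[0,0,0,0,0,0,0,0,0,0,0,0,0,0,0,0,0,0,0,0,0,0,0,0,0,0,0,0,0,0]' >/dev/null
$W '[0,0,0,0,0,0,0,0,0,0,0,0,0,0,0,0,0,0,0,0,0,0,0,0,0,0,0,0,0,0]'
python3 - <<'E'
from chk import *
chk('6')
p=np.array(ctrl.get_state()['eef_pos'])[None]; print('tcp s,e',se(p),p)
E
```

```text
time: 27.8
eef_pos: [0.4854, 0.0643, 0.171]
tcp_rot: [0.999, 0.044, -0.0, -0.0]
contact_force: [0.4, 0.7, -2.2]
opening: 0.554
finger_force: 63.6
time: 29.88
eef_pos: [0.4858, 0.0633, 0.1713]
tcp_rot: [0.999, 0.043, 0.0, 0.0]
contact_force: [-0.1, -0.3, -2.6]
opening: 0.554
finger_force: 63.6
scene 0.1875 162 [0.152  0.2183] 0.1851
scene 0.0625 169 [0.0316 0.089 ] 0.0603
scene -0.1875 145 [-0.2087 -0.1684] -0.1886
side 0.1875 146 [0.1562 0.2213] 0.1887
side 0.0625 141 [0.0347 0.0923] 0.0635
side -0.1875 0 [nan nan] nan
tcp s,e (array([0.06154335]), array([-0.21523478])) [[0.48576426 0.06329494 0.17131648]]
```

```bash
W="python3 -m handwheel"; 
$W '[0.0571,-0.2332,0.0271,0,0,0,0.0571,-0.2332,0.0271,0,0,0,0.0571,-0.2332,0.0271,0,0,0,0.0571,-0.2332,0.0271,0,0,0,0.0571,-0.2332,0.0271,0,0,0]' >/dev/null
$W '[0.0571,-0.2332,0.0271,0,0,0,0.0571,-0.2332,0.0271,0,0,0,0,0,0,0,0,0,0,0,0,0,0,0,0,0,0,0,0,0]' >/dev/null
$W '[0,0,0,0,0,0,0,0,0,0,0,0,0,0,0,0,0,0,0,0,0,0,0,0,0,0,0,0,0,0]'
$W '[0,0,0,0,0,0,0,0,0,0,0,0,0,0,0,0,0,0,0,0,0,0,0,0,0,0,0,0,0,0]' >/dev/null
$W '[0,0,0,0,0,0,0,0,0,0,0,0,0,0,0,0,0,0,0,0,0,0,0,0,0,0,0,0,0,0]' >/dev/null
$W '[0,0,0,0,0,0,0,0,0,0,0,0,0,0,0,0,0,0,0,0,0,0,0,0,0,0,0,0,0,0]' >/dev/null
$W '[0,0,0,0,0,0,0,0,0,0,0,0,0,0,0,0,0,0,0,0,0,0,0,0,0,0,0,0,0,0]' >/dev/null
$W '[0,0,0,0,0,0,0,0,0,0,0,0,0,0,0,0,0,0,0,0,0,0,0,0,0,0,0,0,0,0]'
python3 - <<'E'
from chk import *
chk('7')
p=np.array(ctrl.get_state()['eef_pos'])[None]; print('tcp s,e',se(p),p)
E
```

```text
time: 31.23
eef_pos: [0.5457, -0.1809, 0.1998]
tcp_rot: [0.999, 0.043, 0.0, 0.0]
contact_force: [-0.5, 0.3, -1.9]
opening: 0.554
finger_force: 63.9
time: 33.32
eef_pos: [0.5457, -0.1816, 0.1998]
tcp_rot: [0.999, 0.043, 0.0, -0.0]
contact_force: [-0.0, -0.0, -1.7]
opening: 0.555
finger_force: 63.9
scene 0.1875 159 [0.1519 0.2188] 0.1853
scene 0.0625 163 [0.0314 0.0886] 0.06
scene -0.1875 142 [-0.2086 -0.1682] -0.1884
side 0.1875 145 [0.1554 0.2213] 0.1883
side 0.0625 149 [0.0335 0.0925] 0.063
side -0.1875 128 [-0.2055 -0.163 ] -0.1843
tcp s,e (array([-0.18754865]), array([-0.17626033])) [[ 0.54574533 -0.18158892  0.19980285]]
```

```bash
W="python3 -m handwheel"; 
$W '[-0.1,0,0.1,0,0,0,-0.1695,-0.1448,0.1,0,0,-0.0448,-0.1695,-0.1448,0.1,0,0,-0.0448,-0.1695,-0.1448,0.1,0,0,-0.0448,-0.1695,-0.1448,0.1,0,0,-0.0448]' >/dev/null
$W '[-0.1695,-0.1448,0.033,0,0,-0.0448,-0.1695,-0.1448,0,0,0,-0.0447,-0.07,-0.1448,0,0,0,0,0,0,0,0,0,0,0,0,0,0,0,0]' >/dev/null
$W '[0,0,0,0,0,0,0,0,0,0,0,0]'
python3 - <<'E'
from held import *
shot('wrist','w16.png'); X,Y,Z,p,yaw=held('w16.png',None); print(p,yaw)
def hold(P,tag):
    if len(P)<20: print(tag,len(P)); return
    print(tag,len(P),rect(P),'z',np.percentile(P[:,2],[50,98]).round(4))
for n in ('w16.png','scene7.png','side7.png','side3.png','scene6.png'):
    P,C=pts([n],(.40,.54,-.45,-.31),(.047,.062)); hold(P,n)
    P,C=pts([n],(.40,.54,-.45,-.31),(.008,.062)); hold(P,n+' all')
im,d,c=load('w16.png'); W=cloud(d,c)
X,Y,Z,p,yaw=held('w16.png',None)
m=(X>-.06)&(X<.07)&(np.abs(Y)<.03)&(Z>-.06)&(Z<.06)
for lo in (-.015,.025,.035,.045): k=m&(np.abs(X-lo)<.004)&(np.abs(Y)<.02); print(lo,np.median(Z[k]).round(4))
E
```

```text
time: 34.42
eef_pos: [0.3682, -0.3328, 0.2796]
tcp_rot: [0.986, -0.167, -0.0, -0.0]
contact_force: [0.5, -0.1, -2.7]
opening: 0.553
finger_force: 63.8
[ 0.36825378 -0.33276507  0.27956677] -0.33471025084340866
w16.png 1643 (array([ 470.7, -372.9]), array([52.1, 57.9]), 70.65) z [0.0544 0.056 ]
w16.png all 2213 (array([ 469.3, -372.5]), array([55.4, 99.1]), 66.01) z [0.054  0.0559]
scene7.png 250 (array([ 472.9, -372.9]), array([52. , 60.3]), 70.0) z [0.0546 0.0588]
scene7.png all 701 (array([ 474.6, -374.1]), array([81.6, 97. ]), 70.83) z [0.0355 0.058 ]
side7.png 125 (array([ 471.4, -370.8]), array([55.4, 62.7]), 69.8) z [0.0521 0.0565]
side7.png all 398 (array([ 464.9, -365. ]), array([70.5, 78.2]), 76.47) z [0.0375 0.0554]
side3.png 127 (array([ 470.8, -371. ]), array([56.1, 61.1]), 70.94) z [0.0528 0.0563]
side3.png all 395 (array([ 466.2, -362.6]), array([69. , 75.1]), 69.52) z [0.039  0.0559]
scene6.png 249 (array([ 473. , -373.4]), array([52.3, 60.4]), 70.81) z [0.0547 0.0588]
scene6.png all 679 (array([ 473.5, -373.4]), array([82.6, 96.3]), 70.64) z [0.0361 0.0577]
-0.015 0.0251
0.025 0.0062
0.035 0.0016
0.045 -0.0029
```

View pics/w16.png

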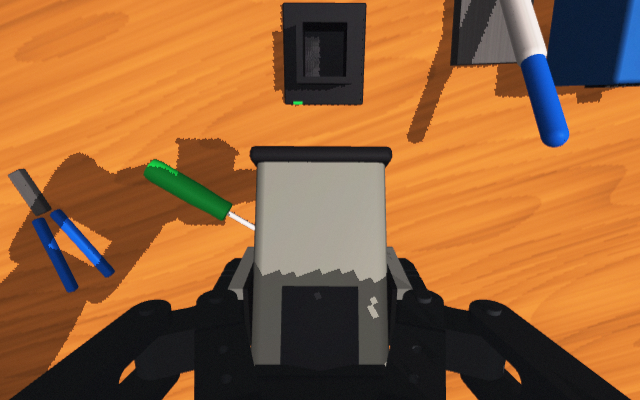

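```bash
W="python3 -m handwheel"; 
$W '[0.192,-0.0742,0,0,0,-0.002,0.192,-0.0742,0,0,0,0,0.192,-0.0742,0,0,0,0,0.191,-0.0742,0,0,0,0,0,0,-0.2,0,0,0]' >/dev/null
$W '[0,0,-0.2,0,0,0,0,0,-0.16,0,0,0,0,0,0,0,0,0,0,0,0,0,0,0,0,0,0,0,0,0]' 
$W '[0,0,0,0,0,0,0,0,0,0,0,0]'
```

```text
time: 35.3
eef_pos: [0.4838, -0.3783, 0.1975]
tcp_rot: [0.986, -0.168, 0.001, 0.001]
contact_force: [-0.2, -0.6, -1.1]
opening: 0.554
finger_force: 63.8
time: 35.47
eef_pos: [0.4837, -0.379, 0.1986]
tcp_rot: [0.986, -0.169, 0.002, 0.001]
contact_force: [-0.4, 0.8, -2.4]
opening: 0.553
finger_force: 63.8
```

```bash
W="python3 -m handwheel"; 
$W '[0,0.008,-0.05,0,0,0,0,0,-0.06,0,0,0,0,0,-0.06,0,0,0,0,0,-0.06,0,0,0,0,0,0,0,0,0]'
$W '[0,0,-0.06,0,0,0,0,0,-0.06,0,0,0,0,0,-0.05,0,0,0,0,0,0,0,0,0,0,0,0,0,0,0]'
$W '[0,0,-0.02,0,0,0,0,0,-0.02,0,0,0,0,0,-0.01,0,0,0,0,0,0,0,0,0,0,0,0,0,0,0]'
```

```text
time: 35.88
eef_pos: [0.4813, -0.3756, 0.1576]
tcp_rot: [0.986, -0.169, -0.002, -0.002]
contact_force: [-0.8, 1.0, -2.4]
opening: 0.556
finger_force: 63.9
time: 36.3
eef_pos: [0.4824, -0.3766, 0.1347]
tcp_rot: [0.986, -0.169, -0.001, -0.001]
contact_force: [-0.7, 0.5, -1.9]
opening: 0.557
finger_force: 63.9
time: 36.72
eef_pos: [0.4829, -0.3771, 0.1285]
tcp_rot: [0.986, -0.169, 0.0, 0.0]
contact_force: [0.5, 0.1, -1.3]
opening: 0.554
finger_force: 63.9
```

```bash
W="python3 -m handwheel"; 
$W '[0,0,-0.007,0,0,0,0,0,-0.007,0,0,0,0,0,0,0,0,0,0,0,0,0,0,0]'
$W '[0,0,0,0,0,0,0,0,0,0,0,0,0,0,0,0,0,0,0,0,0,0,0,0,0,0,0,0,0,0]' 1 20
$W '[0,0,0.1,0,0,0,0,0,0.2,0,0,0,0,0,0.25,0,0,0,0,0,0.25,0,0,0,0,0,0.2,0,0,0]' >/dev/null
$W '[-0.13,0.06,0,0,0,0,-0.14,0.06,0,0,0,0,0,0,0,0,0,0,0,0,0,0,0,0,0,0,0,0,0,0]'
python3 - <<'E'
from chk import *
chk('8')
shot('wrist','w17.png'); P,C=pts(['w17.png'],(.38,.6,-.46,-.3),(.1,.2)); print(rect(P),P[:,2].max())
y=-.338; a=np.array([np.cos(y),np.sin(y)]);b=np.array([-a[1],a[0]]);o=np.array([.48,-.375]);x=(P[:,:2]-o)@a;yy=(P[:,:2]-o)@b
for lo in np.arange(-.03,.05,.016):
    m=(x>=lo)&(x<lo+.008); q=np.percentile(yy[m],[1,99]);print(lo.round(3),q.round(4),q.mean().round(4),np.median(P[m][:,2]).round(4))
E
```

```text
time: 37.05
eef_pos: [0.4832, -0.3773, 0.1284]
tcp_rot: [0.986, -0.169, 0.0, 0.0]
contact_force: [-1.2, 1.7, 5.7]
opening: 0.557
finger_force: 65.0
time: 37.47
eef_pos: [0.4827, -0.3769, 0.1259]
tcp_rot: [0.986, -0.169, -0.0, -0.0]
contact_force: [-0.8, 0.9, 0.3]
opening: 0.999
finger_force: 0.0
time: 38.3
eef_pos: [0.4425, -0.3591, 0.276]
tcp_rot: [0.986, -0.169, 0.0, 0.0]
contact_force: [0.9, 0.3, 0.6]
opening: 0.998
finger_force: 0.0
scene 0.1875 159 [0.152  0.2186] 0.1853
scene 0.0625 160 [0.0317 0.0897] 0.0607
scene -0.1875 150 [-0.2088 -0.1676] -0.1882
side 0.1875 139 [0.1554 0.2213] 0.1883
side 0.0625 145 [0.0345 0.0925] 0.0635
side -0.1875 131 [-0.2058 -0.1627] -0.1843
(array([ 484.3, -379. ]), array([ 51.9, 102.7]), 70.53) 0.1627344009431461
-0.03 [-0.025   0.0218] -0.0016 0.1601
-0.014 [-0.0254  0.0212] -0.0021 0.1536
0.002 [-0.0257  0.0214] -0.0022 0.1461
0.018 [-0.0261  0.0216] -0.0022 0.1379
0.034 [-0.0255  0.021 ] -0.0023 0.1304
```

View pics/scene8.png

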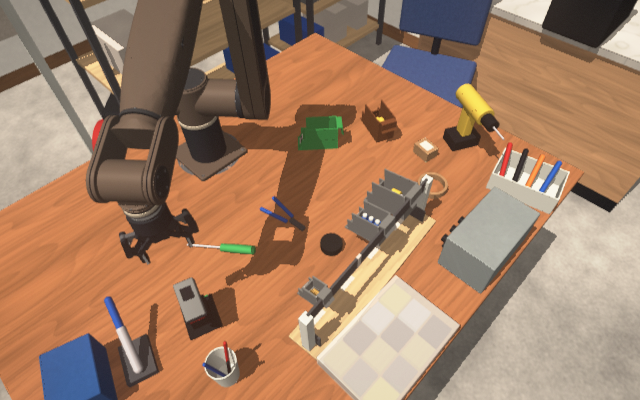

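```bash
python3 -c "
from plant import ctrl
print(ctrl.sign_off())"
```

```text
the job is handed in; nothing more can be done
None
```

The motors, servos and spacers bins hang on their marks (the wheels bin is absent), each was held under the scanner for 2 s from left to right, the scanner is back in its holder and released, and the job was handed in at about 38 s; sign-off gave no verdict.

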